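# Check a bangle former with radius leaves

### The arm

A 6-joint arm with a two-finger parallel gripper is mounted at the origin on the work surface. World frame = base frame: x ahead of the robot, y to its left, z up, the work surface at z = 0. Lengths are in m, angles in degrees, forces in N, time in s.
With the tool pointing down it reaches from about 0.375 to 0.9 m from the base axis. Payload 3.1 kg.
Tool frame: the origin (TCP) lies on the mounting face of the last link; the fingertips stand 182 mm ahead of it and the grasp point (between the pads) lies 164 mm ahead of it; z points along the fingers, y is the line along which they close (so a half turn about z gives the same grasp; the last joint's range is limited). The gripper opens to 87 mm and grips with 3 to 60 N. Pads are 19 mm wide; open, the fingers measure 117 mm over their backs; the gripper's body (75 mm by 190 mm) begins 51 mm behind the grasp point.
Start: joints at [59.559, 30.224, 82.088, -0, 67.689, -10.227], TCP at [0.216, 0.586, 0.405] pointing down, gripper open.
Joint ranges: [-176.69, 176.69], [-43.24, 126.21], [12.49, 139.97], [-82, 262], [0, 151.66], [-163.58, 163.58]. Speed limits (degrees/s): [159.86, 159.86, 180, 180, 180, 180].

### API

Orientations are given as a 3x3 rotation matrix whose columns are the frame's x, y, z axes.
In Python, from plant import robot gives the robot as it stands.
- The arm moves only by the tool jog_arm, never from a script. Its argument "series" is a list of rows, each an object of numbers: "dx", "dy", "dz": the shift along the tool's x, y, z normalised to -1 to 1, where 1 is 40 mm; "spin": the turn about the tool's z normalised to -1 to 1, where 1 is 4 degrees. In form: [{"dx": .., "dy": .., "dz": .., "spin": ..}, ...]. A call has 1 to 5 rows; each row shifts and turns the commanded pose from where the row before left it, along the tool's axes as they then stand; what a row does not reach is not made up. A row lasts 1/12 s, in which the tool goes at most 41.7 mm and 7.16 degrees, less where a joint would pass 70% of its speed; a pose out of reach is approached as far as the arm can. A call with a number of a shift or a turn outside -1 to 1 is refused whole. A call with a gripper value outside its range is refused whole. "fingers" is the closure, from -1 (fully open) to 1 (shut), so that 0 is half open, set as the call begins (left out, the last holds). The fingers move at their own pace and stop on an object; "force" is the grip in N (left out, the last holds). Time passes only in rows, so rows that do not move let the fingers close. It gives the time, the measured TCP pose, the force, the opening and the grip force at its end, in the units of the state.
- robot.get_state(): the state, without advancing time (a new reading comes with each control period).
- robot.get_image(name): name is "scene" or "side" or "wrist"; returns a dict with "pixels" (400x640x3 uint8, red, green, blue), "mtx" (3x3 intrinsics, pixels), "xyz" and "rotation" of the camera in the world. Camera axes: x right, y up, looking along -z (the intrinsics and any distortion apply to the point x, -y, -z); pixel columns grow to the right and rows downward; lengths in m; the calibration is good to about 2 mm. A picture is of the moment at which its call begins. There is no depth.
- robot.hand_in(): hands the job in; it is judged then, once.
The state is a dict: "clock": time; "joint_pos": joint angles; "joint_velocities": joint speeds; "tau": joint torques, N m; "eef_pos": TCP position; "tcp_rot": TCP orientation; "force": force on the tool from outside, world axes, zero at the start; "ft_torque": the same for the moment, N m; "opening": finger opening in m; "finger_force": force on a finger pad.
Only numpy, scipy, OpenCV 4.12 (cv2) and the standard library are available. Lean on these libraries where they do the work, as an engineer would, in place of code of your own. Each camera call takes 0.05 s, during which the arm holds its last target. There are 200 camera calls.

### The job

Check the leaning steel bangle former with the radius leaves, holding each leaf square across the former about half-way up and pressing it gently home so that it seats without rocking, and keeping it there a moment: first the hollow-ended leaf that fits the rounded nose, then the round-ended leaf that fits the cove. Set each fitting leaf down gently, lying flat in the shallow tray, when it has been tried; the other two leaves stay out of the tray. Do not shift the former, the jar or the hammer.

Things in the scene. Friction and masses are not known exactly. Their poses are not given: they have to be found in the camera images.
- leaf_hollow: radius leaf lying on the bench: flat aluminium plate 60 mm wide, 8 mm thick, with a dark wooden grip bar on top; its front end is hollow (concave, radius 26 mm, 12 mm deep); fits the nose with 1 mm to spare. 0.13-0.25 kg. Origin: underside, below the grip. x to the curved end, z up on the grip's side. Plate from x -58 to +57 mm (horn tips); hollow's bottom at +45.
- leaf_hollow_grip (a point): grasp point on leaf_hollow's upright grip bar, 34 mm above the plate's underside. All four leaves have this bar: 50 mm long along the leaf's x, 16 mm thick across y (grasp across this), from 8 to 52 mm above the underside. Fingertips lower than 8 mm would hit the plate. Axes as the leaf's.
- leaf_hollow_arc (a point): centre of leaf_hollow's concave arc: leaf frame x +71, y 0, z +4 mm (half the plate's thickness). Axes as the leaf's.
- leaf_round: radius leaf like leaf_hollow, but 48 mm wide with a rounded (convex) front end, a full half circle of radius 24 mm; fits the cove with 1 mm to spare. 0.12-0.23 kg. Origin: underside, below the grip. x to the curved end, z up on the grip's side. Plate from x -60 to +60 mm (tip).
- leaf_round_grip (a point): grasp point on leaf_round's grip bar, 34 mm above the plate's underside, bar as for leaf_hollow_grip.
- leaf_round_arc (a point): centre of leaf_round's convex arc: leaf frame x +36, y 0, z +4 mm. Axes as the leaf's.
- spare_hollow: another hollow-ended leaf with the same grip bar, 80 mm wide; its hollow has a larger radius, 36 mm, and rocks on the nose. About 120 mm long. Axes and origin as leaf_hollow.
- spare_round: another round-ended leaf with the same grip bar, 48 mm wide; its rounded tip is smaller, radius 15 mm, stepped in from the plate's width, and rocks in the cove. 120 mm long. Axes and origin as leaf_hollow.
- former: steel bangle former, 170 mm wide (y), 100 mm tall (own z), in a tilting vise, top leaning 24-39 deg away from the robot. Its front (-x) face has a rounded nose on the +y half and a hollow cove on the -y half, both full height. Origin: pivot at the block's foot, 100 mm above the bench. z up along the leaning block, x from the robot into it. Holds still if pushed under 20 N.
- nose (a point): axis of the rounded nose (convex, radius 25 mm) at half its height; the surface lies 25 mm in front (-x) of it. Former frame x -12, y +45, z +50 mm; same axes. With leaf_hollow seated, its arc centre lies here, its z (plate normal) along this z and its x along this x.
- cove (a point): axis of the hollow cove (concave, radius 25 mm, 110 deg of arc) at half its height; its bottom lies 25 mm behind (+x), its rims 14 mm behind. Former frame x -33, y -45, z +50 mm; same axes. With leaf_round seated, its arc centre lies here, its z (plate normal) along this z and its x along this x.
- tray: shallow dark steel tray fixed on the bench, outside 190 mm (x) by 200 mm (y), walls 4 mm thick, 18 mm high, floor 4 mm above the bench. Origin: centre of the underside, axes along its sides. Both leaves fit in it side by side, lying along its x.
- jar: closed glass jar, 60 mm diameter, 85 mm tall, a bystander. Origin: centre of its underside.
- hammer: hammer lying on the bench beyond the leaves, a bystander. Origin on its underside.
Mind the look-alikes: they are no part of the job. Leave any orange or purple look-alike of the leaf_hollow alone.

How it is judged (in metres and radians):
On the way, in this order (a step that is already met when the one before it is completed fails the run):
1. the fitting hollow-ended leaf is pressed home on the nose, square to it (x of leaf_hollow_arc in the frame of nose between -0.005 and 0.005 m and y of leaf_hollow_arc in the frame of nose between -0.004 and 0.004 m and z of leaf_hollow_arc in the frame of nose between -0.025 and 0.025 m and angle between the z axis of leaf_hollow and the z axis of former, either way round below 0.14 rad and contact force between leaf_hollow and former above 0.5 N), for 0.3 s.
2. the fitting round-ended leaf is pressed home in the cove, square to it (x of leaf_round_arc in the frame of cove between -0.005 and 0.005 m and y of leaf_round_arc in the frame of cove between -0.004 and 0.004 m and z of leaf_round_arc in the frame of cove between -0.025 and 0.025 m and angle between the z axis of leaf_round and the z axis of former, either way round below 0.14 rad and contact force between leaf_round and former above 0.5 N), for 0.3 s.
At the end, for the whole second after the job is handed in: Both fitting leaves lie flat (0.1 rad) and still on the tray floor, grips within 60 mm (tray x) and 75 mm (y) of its centre; the spare leaves are over 120 mm from that centre; the former has moved under 10 mm, jar and hammer under 30 mm (x of leaf_hollow_grip in the frame of tray between -0.06 and 0.06 m and y of leaf_hollow_grip in the frame of tray between -0.075 and 0.075 m and z of each of leaf_hollow_grip, leaf_round_grip in the frame of tray below 0.05 m and angle between each of leaf_hollow, leaf_round's own z axis and vertical below 0.1 rad and linear speed of each of leaf_hollow, leaf_round below 0.02 m/s and x of leaf_round_grip in the frame of tray between -0.06 and 0.06 m and y of leaf_round_grip in the frame of tray between -0.075 and 0.075 m and horizontal distance between each of spare_hollow, spare_round and tray above 0.12 m and distance of nose from where it was at the start of the episode below 0.01 m and distance of each of jar, hammer from where it was at the start of the episode below 0.03 m); the robot touches nothing.
It fails at once if a leaf is pressed on the former with over 25 N (contact force between any of leaf_hollow, leaf_round, spare_hollow, spare_round and former above 25 N).
It fails at once if a leaf is dropped or banged into the tray (over 0.6 m/s just above its floor) ((linear speed of leaf_hollow above 0.6 m/s and horizontal distance between leaf_hollow_grip and tray below 0.12 m and z of leaf_hollow_grip in the frame of tray below 0.07 m) or (linear speed of leaf_round above 0.6 m/s and horizontal distance between leaf_round_grip and tray below 0.12 m and z of leaf_round_grip in the frame of tray below 0.07 m)).
It fails at once if the former is shifted by over 10 mm (distance of nose from where it was at the start of the episode above 0.01 m).
It fails at once if the jar or the hammer is shifted by over 30 mm (distance of any of jar, hammer from where it was at the start of the episode above 0.03 m).
It also fails if it takes over 72 s, if anything falls off the work surface, if the arm or the gripper's body presses on something with over 40 N, if the wrist force passes 120 N, or if a joint passes its speed limit or range.

## Working session

There is one attempt and no reset: what is moved stays moved. The work goes in short steps, Python scripts to look and compute and a tool call to move; the robot and the scene stay as the last step left them, time stands still between calls to the robot, and variables do not carry over. Pictures are saved under pics/ and viewed, at most 10 in all, crops included, and the job is handed in when it is done.

Besides the shell and the picture viewer there is one more tool, called after ">>>" in YAML: its name, and indented under it one key for each argument. jog_arm: Moves the arm, as the interface text tells. Its arguments: {"type":"object","properties":{"series":{"type":"array"},"fingers":{"type":"number"},"force":{"type":"number"}},"required":["series"]}

```bash
ls; mkdir -p pics; cat > h.py <<'E'
import numpy as np, cv2
from plant import robot
def shot(n):
    d=robot.get_image(n); d['bgr']=cv2.cvtColor(np.asarray(d['pixels'],np.uint8),cv2.COLOR_RGB2BGR); return d
def ray(d,u,v):
    q=np.linalg.inv(d['mtx'])@[u,v,1]; r=np.array(d['rotation'])@[q[0],-q[1],-q[2]]
    return np.array(d['xyz']),r/np.linalg.norm(r)
def onz(d,u,v,z):
    o,r=ray(d,u,v); return o+r*(z-o[2])/r[2]
def proj(d,p):
    c=np.array(d['rotation']).T@(np.array(p)-d['xyz']); q=np.array(d['mtx'])@[c[0],-c[1],-c[2]]; return q[:2]/q[2]
def tri(a,b):
    (o1,r1),(o2,r2)=a,b; A=np.array([r1,-r2]).T; s=np.linalg.lstsq(A,o2-o1,rcond=None)[0]
    p,q=o1+s[0]*r1,o2+s[1]*r2; return (p+q)/2,np.linalg.norm(p-q)
E
python3 - <<'E'
from h import *
for n in('scene','side'):
    d=shot(n); cv2.imwrite(f'pics/{n}0.png',d['bgr']); print(n,d['mtx'],d['xyz'],np.round(d['rotation'],3), {k:v for k,v in d.items() if k not in('pixels','bgr','mtx','xyz','rotation')})
print(robot.get_state())
E
```

```text
pics
scene [[450.89269232   0.         314.92364511]
 [  0.         450.89269232 191.99328104]
 [  0.           0.           1.        ]] [1.49908565 0.62429314 0.93526035] [[-0.552 -0.474  0.686]
 [ 0.834 -0.318  0.452]
 [ 0.004  0.821  0.571]] {}
side [[426.33672744   0.         317.0718009 ]
 [  0.         426.33672744 198.44811677]
 [  0.           0.           1.        ]] [0.35712318 0.73311014 0.93244917] [[-0.981  0.143 -0.128]
 [-0.192 -0.718  0.668]
 [ 0.004  0.681  0.733]] {}
{'clock': 0.1, 'joint_pos': array([ 5.95607624e+01,  3.02715421e+01,  8.21475484e+01,  1.29194351e-03,
        6.76904384e+01, -1.02271238e+01]), 'joint_velocities': array([ 0.04130727, -0.0034093 , -0.19328124,  0.0271984 ,  0.03849069,
       -0.02929677]), 'tau': array([ 3.13200126e-04, -4.40983915e+01, -1.77150661e+01,  6.35150378e-02,
        5.33999281e-02, -4.23861309e-05]), 'eef_pos': array([0.21574661, 0.58625723, 0.40389996]), 'tcp_rot': array([[-9.38416855e-01,  3.45503738e-01, -9.86468293e-04],
       [ 3.45504959e-01,  9.38415495e-01, -1.63758329e-03],
       [ 3.59925984e-04, -1.87756545e-03, -9.99998173e-01]]), 'force': array([-0.40438362,  0.51585641,  0.09852861]), 'ft_torque': array([0.00272082, 0.01687109, 0.03807525]), 'finger_force': 0.0, 'opening': 0.0868494929569632}
```

View pics/scene0.png

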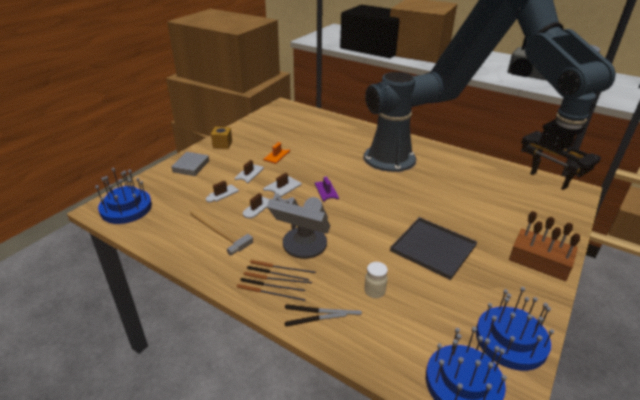

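View pics/side0.png

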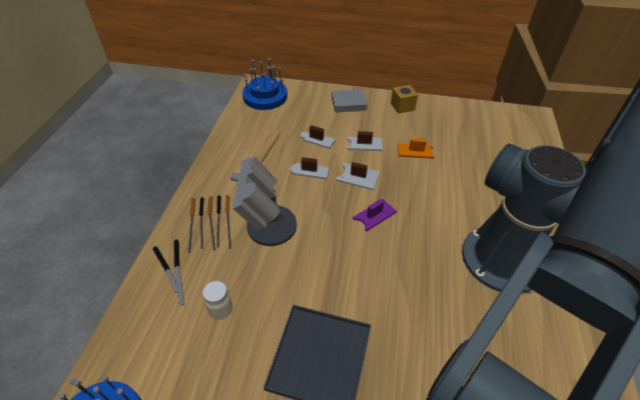

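The scene view shows four silver leaves with dark grips at about (250,170), (283,183), (221,188) and (257,204). The orange leaf is at (277,152), the purple at (327,187), the former at (303,222), the tray at (433,247) and the jar at (376,280). In the side view the same leaves are at (365,141), (358,174), (318,137) and (310,168). I'll enlarge this area.

```bash
python3 - <<'E'
from h import *
a=cv2.imread('pics/side0.png')[110:200,280:400]; b=cv2.imread('pics/side0.png')[140:260,210:330]
a=cv2.resize(a,(720,540)*1,interpolation=cv2.INTER_CUBIC); cv2.imwrite('pics/c1.png',a)
d=shot('side'); 
np.savez('side.npz',**{k:np.array(d[k]) for k in('mtx','xyz','rotation','bgr')})
e=shot('scene'); np.savez('scene.npz',**{k:np.array(e[k]) for k in('mtx','xyz','rotation','bgr')})
hsv=cv2.cvtColor(d['bgr'],cv2.COLOR_BGR2HSV)
for n,m,z in(('plate',cv2.inRange(hsv,(0,0,150),(180,45,255)),.008),('grip',cv2.inRange(hsv,(0,60,20),(15,220,90)),.052),('dark',cv2.inRange(hsv,(90,20,20),(130,160,80)),.018),('jar/grey',cv2.inRange(hsv,(0,0,90),(180,40,150)),.1)):
    c,_=cv2.findContours(m,cv2.RETR_EXTERNAL,cv2.CHAIN_APPROX_NONE)
    for k in c:
        r=cv2.minAreaRect(k)
        if 60<cv2.contourArea(k)<15000: print(n,np.round(r[0],1),np.round(r[1],1),round(r[2],1),np.round(onz(d,*r[0],z),3))
E
```

```text
plate [214.  290.5] [19. 22.] 90.0 [0.708 0.243 0.008]
plate [308.9 169.9] [36.   9.5] 6.3 [ 0.568 -0.226  0.008]
plate [357.5 175. ] [38.8 16.7] 14.0 [ 0.414 -0.233  0.008]
plate [364.5 142.6] [33.4 10.5] 2.3 [ 0.412 -0.394  0.008]
plate [316.6 138.5] [32.5  8. ] 14.0 [ 0.574 -0.383  0.008]
grip [358.3 169.3] [14.9 12.2] 11.3 [ 0.412 -0.212  0.052]
grip [308.5 164. ] [12. 15.] 90.0 [ 0.564 -0.206  0.052]
grip [365.  136.5] [11. 14.] 90.0 [ 0.411 -0.371  0.052]
grip [316.  132.5] [13. 12.] 90.0 [ 0.572 -0.36   0.052]
grip [144.1  43.2] [86.3 12.8] 7.7 [ 1.405 -0.809  0.052]
grip [468.7  36.5] [52.2 10. ] 4.8 [ 0.047 -1.147  0.052]
grip [350.8  70.3] [ 76.7 331.7] 86.4 [ 0.514 -0.768  0.052]
grip [368.2  27.1] [51.3  9.6] 5.2 [ 0.488 -1.148  0.052]
grip [441.2  18.1] [60.1  6.9] 4.5 [ 0.165 -1.307  0.052]
grip [272.3  18.3] [43.3  9.3] 4.8 [ 0.934 -1.148  0.052]
grip [339.7   9.1] [57.1  7. ] 4.6 [ 0.643 -1.309  0.052]
grip [184.   10.3] [42.7  9.1] 4.4 [ 1.368 -1.147  0.052]
grip [488.5   7.5] [ 9. 41.] 90.0 [-0.06  -1.471  0.052]
grip [247.2   1.6] [54.1  5.2] 4.4 [ 1.104 -1.303  0.052]
dark [491. 369.] [128.  60.] -0.0 [0.057 0.314 0.018]
dark [318.4 357.8] [89.4 89.6] 14.4 [0.423 0.362 0.018]
dark [562.3 290.9] [209.1 122. ] 52.7 [-0.13   0.084  0.018]
dark [272.7 227.8] [31.2 46.9] 62.7 [0.616 0.031 0.018]
dark [562.5 178. ] [182. 153.] 90.0 [-0.206 -0.333  0.018]
jar/grey [635.5 379. ] [32.  7.] 90.0 [-0.187  0.318  0.1  ]
jar/grey [217.7 299.6] [15.1 24.1] 67.8 [0.658 0.312 0.1  ]
jar/grey [177.4 285.8] [37.3 13. ] 71.6 [0.758 0.296 0.1  ]
jar/grey [254.4 191.3] [68.6 44.8] 86.2 [ 0.674 -0.019  0.1  ]
jar/grey [195.2 144.3] [16.7 12.7] 7.1 [ 0.906 -0.173  0.1  ]
jar/grey [349.   97.5] [15. 34.] 90.0 [ 0.486 -0.51   0.1  ]
```

View pics/c1.png

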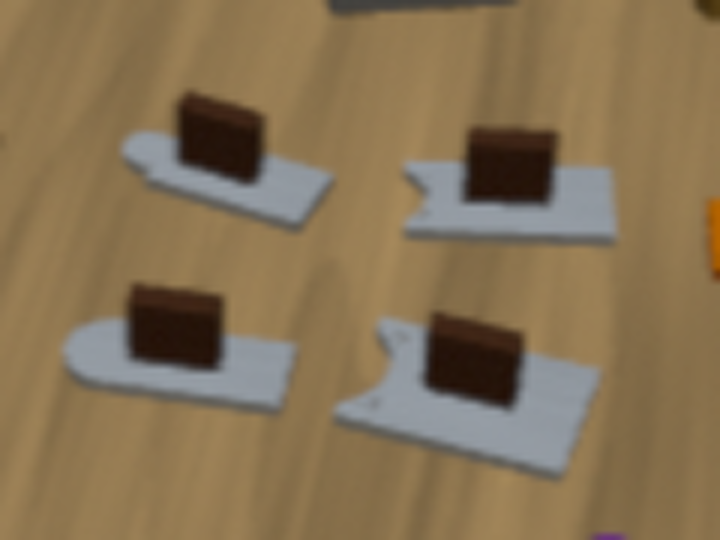

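The radii and the steps tell them apart, all pixels in the side view:
- **leaf_hollow:** the 60 mm wide leaf at (365,141).
- **spare_hollow:** the 80 mm wide leaf at (358,174).
- **leaf_round:** the full half-circle end at (310,168).
- **spare_round:** the stepped tip at (318,137).

I'll square the tool and move over, looking at the former on the way.

>>> jog_arm:
  series:
    - {"spin": -1}
    - {"spin": -1}
    - {"spin": -1}
    - {"spin": -1}
    - {"spin": -1}
  fingers: -1

```text
schema error: expected keys dx, dy, dz, spin
```

>>> jog_arm:
  series:
    - {"dx": -1}
    - {"dx": -1}
    - {"dx": -1}
    - {"dx": -1}
    - {"dx": -1}

```text
schema error: expected keys dx, dy, dz, spin
```

>>> jog_arm:
  series:
    - {"dy": -1}
    - {"dy": -1}
    - {"dy": -1}
    - {"dy": -1}
    - {"dy": -1}

```text
schema error: expected keys dx, dy, dz, spin
```

>>> jog_arm:
  series:
    - {"dy": -1}
    - {"dy": -1}
    - {"dy": -1}
    - {"dy": -1}
    - {"dy": -1}

```text
schema error: expected keys dx, dy, dz, spin
```

>>> jog_arm:
  series:
    - {"dy": -1}
    - {"dy": -1}
    - {"dy": -1}
    - {"dy": -1}
    - {"dy": 0}

```text
schema error: expected keys dx, dy, dz, spin
```

```bash
cat >> h.py <<'E'
def sav(n,f):
    d=shot(n); np.savez(f+'.npz',**{k:np.array(d[k]) for k in('mtx','xyz','rotation','bgr')}); cv2.imwrite(f'pics/{f}.png',d['bgr']); return d
def ld(f): return dict(np.load(f+'.npz'))
E
python3 - <<'E'
from h import *
d=sav('wrist','w1'); s=robot.get_state(); print(s['eef_pos'],np.round(s['tcp_rot'],3),s['joint_pos']); print(d['mtx'],d['xyz'],np.round(d['rotation'],3))
E
```

```text
[0.2158561  0.5863738  0.40426001] [[-0.938  0.346 -0.001]
 [ 0.346  0.938 -0.001]
 [ 0.    -0.001 -1.   ]] [ 5.95578108e+01  3.02527437e+01  8.21190650e+01 -5.47280787e-04
  6.76881332e+01 -1.02264698e+01]
[[285.42799855   0.         316.02748513]
 [  0.         285.42799855 200.23337191]
 [  0.           0.           1.        ]] [0.15153019 0.60996984 0.38354198] [[ 0.346 -0.908 -0.235]
 [ 0.938  0.334  0.087]
 [-0.    -0.251  0.968]]
```

View pics/w1.png

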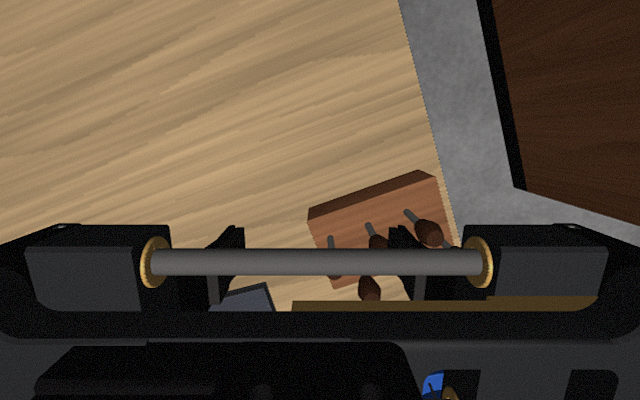

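All four keys are needed in each row. The wrist picture shows only the tool block and the bench edge, and the camera sits on the tool's +x side. I'll turn the tool half round so the camera looks ahead.

>>> jog_arm:
  series:
    - {"dx": 0,"dy": 0,"dz": 0,"spin": 1}
    - {"dx": 0,"dy": 0,"dz": 0,"spin": 1}
    - {"dx": 0,"dy": 0,"dz": 0,"spin": 1}
    - {"dx": 0,"dy": 0,"dz": 0,"spin": 1}
    - {"dx": 0,"dy": 0,"dz": 0,"spin": 1}
  fingers: -1

```text
clock: 0.67
eef_pos: [0.2159, 0.5864, 0.4045]
tcp_rot: [[-0.761, 0.648, -0.0], [0.648, 0.761, -0.0], [-0.0, -0.0, -1.0]]
force: [0.7, -0.9, 0.4]
opening: 0.087
finger_force: 0.0
```

>>> jog_arm:
  series:
    - {"dx": 0,"dy": 0,"dz": 0,"spin": 1}
    - {"dx": 0,"dy": 0,"dz": 0,"spin": 1}
    - {"dx": 0,"dy": 0,"dz": 0,"spin": 1}
    - {"dx": 0,"dy": 0,"dz": 0,"spin": 1}
    - {"dx": 0,"dy": 0,"dz": 0,"spin": 1}

```text
clock: 1.08
eef_pos: [0.2159, 0.5864, 0.4046]
tcp_rot: [[-0.494, 0.87, -0.0], [0.87, 0.494, -0.0], [-0.0, -0.0, -1.0]]
force: [-0.7, 0.4, -1.0]
opening: 0.087
finger_force: 0.0
```

>>> jog_arm:
  series:
    - {"dx": 0,"dy": 0,"dz": 0,"spin": 1}
    - {"dx": 0,"dy": 0,"dz": 0,"spin": 1}
    - {"dx": 0,"dy": 0,"dz": 0,"spin": 1}
    - {"dx": 0,"dy": 0,"dz": 0,"spin": 1}
    - {"dx": 0,"dy": 0,"dz": 0,"spin": 1}

```text
clock: 1.5
eef_pos: [0.2159, 0.5864, 0.4045]
tcp_rot: [[-0.167, 0.986, -0.0], [0.986, 0.167, -0.0], [-0.0, -0.0, -1.0]]
force: [-0.3, 0.2, 0.2]
opening: 0.0868
finger_force: 0.0
```

>>> jog_arm:
  series:
    - {"dx": 0,"dy": 0,"dz": 0,"spin": 1}
    - {"dx": 0,"dy": 0,"dz": 0,"spin": 1}
    - {"dx": 0,"dy": 0,"dz": 0,"spin": 1}
    - {"dx": 0,"dy": 0,"dz": 0,"spin": 1}
    - {"dx": 0,"dy": 0,"dz": 0,"spin": 1}

```text
clock: 1.92
eef_pos: [0.2159, 0.5864, 0.4046]
tcp_rot: [[0.181, 0.984, -0.0], [0.984, -0.181, -0.0], [-0.0, -0.0, -1.0]]
force: [1.5, 0.5, -0.0]
opening: 0.0873
finger_force: 0.0
```

>>> jog_arm:
  series:
    - {"dx": 0,"dy": 0,"dz": 0,"spin": 1}
    - {"dx": 0,"dy": 0,"dz": 0,"spin": 1}
    - {"dx": 0,"dy": 0,"dz": 0,"spin": 1}
    - {"dx": 0,"dy": 0,"dz": 0,"spin": 1}
    - {"dx": 0,"dy": 0,"dz": 0,"spin": 1}

```text
clock: 2.33
eef_pos: [0.2159, 0.5864, 0.4046]
tcp_rot: [[0.506, 0.862, -0.0], [0.862, -0.506, -0.0], [-0.0, -0.0, -1.0]]
force: [0.7, -0.1, 0.3]
opening: 0.0871
finger_force: 0.0
```

>>> jog_arm:
  series:
    - {"dx": 0,"dy": 0,"dz": 0,"spin": 1}
    - {"dx": 0,"dy": 0,"dz": 0,"spin": 1}
    - {"dx": 0,"dy": 0,"dz": 0,"spin": 1}
    - {"dx": 0,"dy": 0,"dz": 0,"spin": 1}
    - {"dx": 0,"dy": 0,"dz": 0,"spin": 1}

```text
clock: 2.75
eef_pos: [0.2159, 0.5864, 0.4046]
tcp_rot: [[0.771, 0.637, -0.0], [0.637, -0.771, -0.0], [-0.0, 0.0, -1.0]]
force: [-0.1, -0.7, 0.3]
opening: 0.0873
finger_force: 0.0
```

>>> jog_arm:
  series:
    - {"dx": 0,"dy": 0,"dz": 0,"spin": 1}
    - {"dx": 0,"dy": 0,"dz": 0,"spin": 1}
    - {"dx": 0,"dy": 0,"dz": 0,"spin": 1}
    - {"dx": 0,"dy": 0,"dz": 0,"spin": 1}
    - {"dx": 0,"dy": 0,"dz": 0,"spin": 1}

```text
clock: 3.17
eef_pos: [0.2159, 0.5865, 0.4046]
tcp_rot: [[0.942, 0.335, -0.0], [0.335, -0.942, -0.0], [-0.0, 0.0, -1.0]]
force: [0.2, -0.6, -0.6]
opening: 0.0868
finger_force: 0.0
```

>>> jog_arm:
  series:
    - {"dx": 0,"dy": 0,"dz": 0,"spin": 1}
    - {"dx": 0,"dy": 0,"dz": 0,"spin": 1}
    - {"dx": 0,"dy": 0,"dz": 0,"spin": 1}
    - {"dx": 0,"dy": 0,"dz": 0,"spin": 1}
    - {"dx": 0,"dy": 0,"dz": 0,"spin": 1}

```text
clock: 3.58
eef_pos: [0.2159, 0.5864, 0.4046]
tcp_rot: [[1.0, -0.007, -0.0], [-0.007, -1.0, -0.0], [-0.0, 0.0, -1.0]]
force: [0.0, -0.3, -0.4]
opening: 0.0867
finger_force: 0.0
```

>>> jog_arm:
  series:
    - {"dx": 1,"dy": 0,"dz": 0,"spin": 0}
    - {"dx": 1,"dy": 0,"dz": 0,"spin": 0}
    - {"dx": 1,"dy": 0,"dz": 0,"spin": 0}
    - {"dx": 1,"dy": 0,"dz": 0,"spin": 0}
    - {"dx": 1,"dy": 0,"dz": 0,"spin": 0}

```text
clock: 4.0
eef_pos: [0.4176, 0.5855, 0.4046]
tcp_rot: [[1.0, -0.003, -0.0], [-0.003, -1.0, -0.0], [-0.0, 0.0, -1.0]]
force: [0.7, 0.7, -0.0]
opening: 0.0872
finger_force: 0.0
```

>>> jog_arm:
  series:
    - {"dx": 0,"dy": 1,"dz": 0,"spin": 0}
    - {"dx": 0,"dy": 1,"dz": 0,"spin": 0}
    - {"dx": 0,"dy": 1,"dz": 0,"spin": 0}
    - {"dx": 0,"dy": 1,"dz": 0,"spin": 0}
    - {"dx": 0,"dy": 1,"dz": 0,"spin": 0}

```text
clock: 4.42
eef_pos: [0.4149, 0.384, 0.4043]
tcp_rot: [[1.0, -0.003, -0.001], [-0.003, -1.0, -0.0], [-0.001, 0.0, -1.0]]
force: [0.5, -0.5, -0.0]
opening: 0.0869
finger_force: 0.0
```

>>> jog_arm:
  series:
    - {"dx": 0,"dy": 1,"dz": 0,"spin": 0}
    - {"dx": 0,"dy": 1,"dz": 0,"spin": 0}
    - {"dx": 0,"dy": 1,"dz": 0,"spin": 0}
    - {"dx": 0,"dy": 1,"dz": 0,"spin": 0}
    - {"dx": 0,"dy": 1,"dz": 0,"spin": 0}

```text
clock: 4.83
eef_pos: [0.4139, 0.1841, 0.4049]
tcp_rot: [[1.0, -0.003, 0.0], [-0.003, -1.0, -0.0], [0.0, 0.0, -1.0]]
force: [0.5, -1.1, -0.3]
opening: 0.0868
finger_force: 0.0
```

>>> jog_arm:
  series:
    - {"dx": 0,"dy": 1,"dz": 0,"spin": 0}
    - {"dx": 0,"dy": 1,"dz": 0,"spin": 0}
    - {"dx": 0,"dy": 1,"dz": 0,"spin": 0}
    - {"dx": 0,"dy": 1,"dz": 0,"spin": 0}
    - {"dx": 0,"dy": 0,"dz": 0,"spin": 0}

```text
clock: 5.25
eef_pos: [0.4147, 0.0199, 0.4051]
tcp_rot: [[1.0, -0.012, 0.002], [-0.012, -1.0, -0.003], [0.002, 0.003, -1.0]]
force: [-0.1, 0.1, -0.3]
opening: 0.0873
finger_force: 0.0
```

```bash
python3 - <<'E'
from h import *
d=sav('wrist','w2'); s=robot.get_state(); print(s['clock'],s['eef_pos'],np.round(s['tcp_rot'],3),s['joint_pos']); print(d['xyz'],np.round(d['rotation'],3))
E
```

```text
5.3 [0.4143482  0.02233495 0.40502281] [[ 1.    -0.011  0.001]
 [-0.011 -1.    -0.001]
 [ 0.001  0.001 -1.   ]] [-1.24223255e+01  1.39945893e+01  1.10631743e+02 -3.11366119e-02
  5.52989364e+01  7.82536074e+01]
[0.48281372 0.01909049 0.3846743 ] [[-0.012  0.969  0.248]
 [-1.    -0.012 -0.001]
 [ 0.002 -0.248  0.969]]
```

View pics/w2.png

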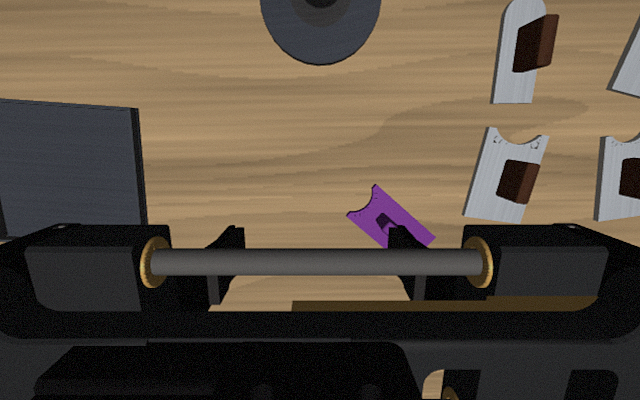

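The wrist view now looks ahead: former foot at (320,5), tray at (70,170), leaf_round at (518,50), spare_hollow at (510,175), and part of leaf_hollow at (620,180). I'll take two shots over the former, then one over the leaves.

>>> jog_arm:
  series:
    - {"dx": 0.9,"dy": 0,"dz": -0.4,"spin": 0}
    - {"dx": 0.9,"dy": 0,"dz": -0.4,"spin": 0}
    - {"dx": 0.9,"dy": 0,"dz": -0.4,"spin": 0}
    - {"dx": 0.3,"dy": 0,"dz": 0,"spin": 0}
    - {"dx": 0,"dy": 0,"dz": 0,"spin": 0}

```text
clock: 5.72
eef_pos: [0.5369, 0.0265, 0.4538]
tcp_rot: [[1.0, -0.002, 0.005], [-0.002, -1.0, -0.0], [0.005, 0.0, -1.0]]
force: [-0.1, 0.4, 0.3]
opening: 0.0869
finger_force: 0.0
```

```bash
python3 - <<'E'
from h import *
sav('wrist','w3'); print(robot.get_state()['eef_pos'])
E
```

```text
[0.53463148 0.02666385 0.45262617]
```

>>> jog_arm:
  series:
    - {"dx": 0.9,"dy": 0,"dz": -0.2,"spin": 0}
    - {"dx": 0.9,"dy": 0,"dz": -0.2,"spin": 0}
    - {"dx": 0.2,"dy": 0,"dz": 0,"spin": 0}
    - {"dx": 0,"dy": 0,"dz": 0,"spin": 0}
    - {"dx": 0,"dy": 0,"dz": 0,"spin": 0}

```text
clock: 6.18
eef_pos: [0.6124, 0.0259, 0.4675]
tcp_rot: [[1.0, -0.003, -0.005], [-0.003, -1.0, 0.001], [-0.005, -0.001, -1.0]]
force: [-1.0, 0.1, -0.5]
opening: 0.0871
finger_force: 0.0
```

```bash
python3 - <<'E'
from h import *
sav('wrist','w4'); print(robot.get_state()['eef_pos'])
a=ld('w3')['bgr'][:260];b=ld('w4')['bgr'][:260]
cv2.imwrite('pics/w34.png',np.vstack([a,b]))
E
```

```text
[0.61196199 0.02584793 0.46757957]
```

View pics/w34.png

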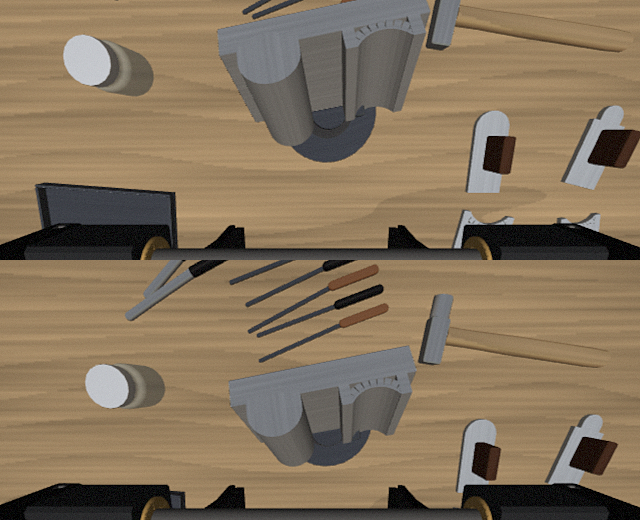

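>>> jog_arm:
  series:
    - {"dx": -0.9,"dy": 0.2,"dz": 0,"spin": 0}
    - {"dx": -0.9,"dy": 0.2,"dz": 0,"spin": 0}
    - {"dx": -0.9,"dy": 0.2,"dz": 0,"spin": 0}
    - {"dx": -0.9,"dy": 0.2,"dz": 0,"spin": 0}
    - {"dx": -0.9,"dy": 0.2,"dz": 0,"spin": 0}

```text
clock: 6.65
eef_pos: [0.4297, -0.0136, 0.468]
tcp_rot: [[1.0, -0.003, -0.003], [-0.003, -1.0, 0.001], [-0.003, -0.001, -1.0]]
force: [-0.3, 0.1, -0.4]
opening: 0.087
finger_force: 0.0
```

>>> jog_arm:
  series:
    - {"dx": 0,"dy": 1,"dz": 0,"spin": 0}
    - {"dx": 0,"dy": 1,"dz": 0,"spin": 0}
    - {"dx": 0,"dy": 1,"dz": 0,"spin": 0}
    - {"dx": 0,"dy": 1,"dz": 0,"spin": 0}
    - {"dx": 0,"dy": 1,"dz": 0,"spin": 0}

```text
clock: 7.07
eef_pos: [0.4307, -0.2145, 0.4687]
tcp_rot: [[1.0, -0.004, -0.001], [-0.004, -1.0, 0.001], [-0.001, -0.001, -1.0]]
force: [0.8, 0.5, 0.0]
opening: 0.0868
finger_force: 0.0
```

>>> jog_arm:
  series:
    - {"dx": -0.2,"dy": 0.9,"dz": 0,"spin": 0}
    - {"dx": -0.2,"dy": 0.9,"dz": 0,"spin": 0}
    - {"dx": 0,"dy": 0,"dz": 0,"spin": 0}
    - {"dx": 0,"dy": 0,"dz": 0,"spin": 0}

```text
clock: 7.4
eef_pos: [0.4149, -0.2867, 0.4682]
tcp_rot: [[1.0, -0.008, -0.002], [-0.008, -1.0, 0.002], [-0.002, -0.002, -1.0]]
force: [0.2, -0.3, -0.5]
opening: 0.0873
finger_force: 0.0
```

```bash
python3 - <<'E'
from h import *
d=sav('wrist','w5'); s=robot.get_state(); print(s['clock'],s['eef_pos'],s['joint_pos'])
hsv=cv2.cvtColor(d['bgr'],cv2.COLOR_BGR2HSV)
for n,m,z in(('plate',cv2.inRange(hsv,(0,0,120),(180,60,255)),.008),('grip',cv2.inRange(hsv,(0,60,15),(15,240,90)),.052)):
    m[235:]=0
    c,_=cv2.findContours(m,cv2.RETR_EXTERNAL,cv2.CHAIN_APPROX_NONE)
    for k in c:
        if 200<cv2.contourArea(k)<40000:
            r=cv2.minAreaRect(k); print(n,cv2.contourArea(k),np.round(r,1) if 0 else r,[np.round(onz(d,*p,z)[:2],3).tolist() for p in cv2.boxPoints(r)])
E
```

```text
7.45 [ 0.41525916 -0.28542026  0.46820521] [-4.72354339e+01  1.64838182e+01  9.44583971e+01  3.26713414e-02
  6.92378135e+01  4.30693592e+01]
plate 2679.0 ((386.69921875, 170.53269958496094), (75.9439926147461, 40.954429626464844), 83.79655456542969) [[0.469, -0.355], [0.475, -0.416], [0.358, -0.437], [0.351, -0.372]]
plate 3657.5 ((282.29998779296875, 169.89999389648438), (54.02295684814453, 78.0645980834961), 8.13010311126709) [[0.362, -0.179], [0.482, -0.204], [0.47, -0.284], [0.349, -0.265]]
plate 5329.0 ((553.7216186523438, 110.34236145019531), (95.37063598632812, 71.40800476074219), 82.64761352539062) [[0.561, -0.564], [0.572, -0.662], [0.44, -0.71], [0.427, -0.605]]
plate 2949.0 ((274.9887390136719, 61.729637145996094), (91.96187591552734, 35.05291748046875), 87.61405944824219) [[0.628, -0.204], [0.629, -0.252], [0.51, -0.254], [0.509, -0.203]]
plate 2006.0 ((388.33026123046875, 54.308006286621094), (35.37004089355469, 94.59495544433594), 14.826478958129883) [[0.525, -0.349], [0.641, -0.378], [0.63, -0.425], [0.512, -0.399]]
grip 332.0 ((280.72308349609375, 174.7154083251953), (12.279437065124512, 36.71428298950195), 7.125016689300537) [[0.392, -0.223], [0.444, -0.232], [0.442, -0.249], [0.39, -0.24]]
grip 387.5 ((390.3910827636719, 173.910888671875), (36.51786422729492, 15.721588134765625), 84.2894058227539) [[0.442, -0.375], [0.444, -0.396], [0.392, -0.404], [0.39, -0.382]]
grip 466.0 ((272.1758117675781, 57.516212463378906), (45.493167877197266, 14.681660652160645), 87.1375961303711) [[0.593, -0.222], [0.594, -0.24], [0.541, -0.241], [0.54, -0.222]]
grip 561.0 ((392.556640625, 50.3018913269043), (15.796462059020996, 49.17507553100586), 15.945395469665527) [[0.55, -0.366], [0.603, -0.38], [0.598, -0.399], [0.544, -0.386]]
```

In the w3 part (top half) the former shows its nose at (275,90) and its cove at (380,70), with the jar at (90,60), the hammer at (440,20) and leaf_round at (490,150). I'll enlarge the former for its corners.

```bash
python3 - <<'E'
from h import *
a=ld('w3')['bgr'][0:165,212:434]; a=cv2.resize(a,None,fx=3.6,fy=3.6,interpolation=cv2.INTER_CUBIC)
a=np.clip(a.astype(float)*1.3,0,255).astype(np.uint8)
cv2.imwrite('pics/f3.png',a); d=ld('w3'); print(d['xyz'],d['rotation'])
E
```

```text
[0.60511496 0.0263753  0.43353357] [[-1.96925988e-03  9.69535597e-01  2.44942540e-01]
 [-9.99997852e-01 -1.75097068e-03 -1.10894276e-03]
 [-6.46272273e-04 -2.44944198e-01  9.69536963e-01]]
```

View pics/f3.png

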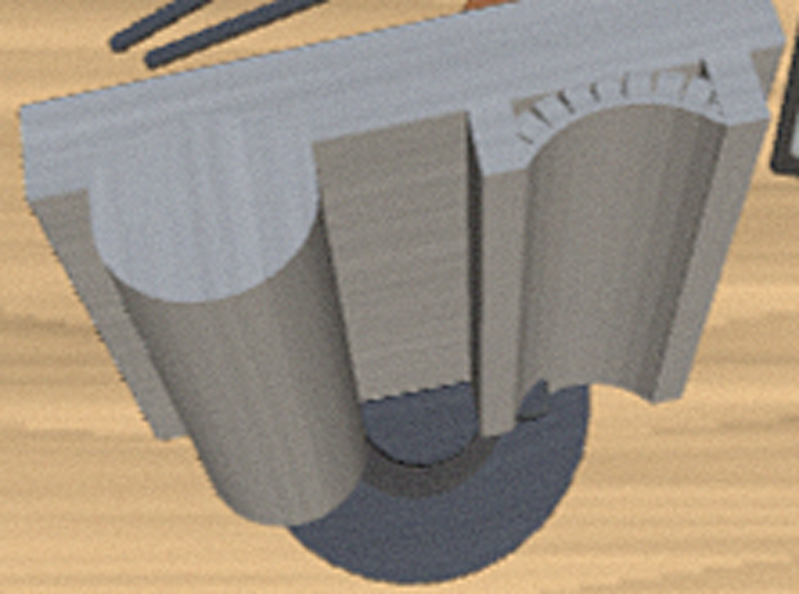

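The crop gives clean corners in crop pixels. The cove rims run from (530,165) to (517,430) and from (727,122) to (655,402). The nose top arc goes through (91,215), (190,302) and (320,185), and its foot arc through (290,524). I'll fit the pose from these points.

```bash
cat > fit.py <<'E'
from h import *
from scipy.optimize import least_squares
d=ld('w3'); P=lambda c:(c[0]/3.6+212-.36,c[1]/3.6-.36)
rim=[((530,165),(-19,-24.5,100)),((727,122),(-19,-65.5,100)),((517,430),(-19,-24.5,0)),((655,402),(-19,-65.5,0))]
arc=[((91,215),100),((112,265),100),((190,302),100),((260,280),100),((318,200),100),((225,505),0),((290,524),0),((350,492),0)]
def F(q):
    px,py,pz,yaw,t=q; c,s=np.cos(yaw),np.sin(yaw); Rz=np.array([[c,-s,0],[s,c,0],[0,0,1]])
    R=Rz@np.array([[np.cos(t),0,np.sin(t)],[0,1,0],[-np.sin(t),0,np.cos(t)]]); return R,np.array([px,py,pz])
def res(q,full=0):
    R,p=F(q); r=[]
    for c,m in rim: r+=list((proj(d,p+R@(np.array(m)/1e3))-P(c)))
    for c,z in arc:
        o,v=ray(d,*P(c)); o=R.T@(o-p); v=R.T@v; h=o+v*(z/1e3-o[2])/v[2]; r.append((np.hypot(h[0]+.012,h[1]-.045)-.025)*1000)
    r.append((q[2]-.1)*500); return np.array(r)
if __name__=='__main__':
    s=least_squares(res,[.65,0,.1,0,.5]); q=s.x; print(q[:3],np.degrees(q[3:]),np.round(s.fun,1)); np.save('former.npy',q)
    R,p=F(q); print('x',R[:,0],'z',R[:,2]); 
    for n,m in(('nose',(-12,45,50)),('cove',(-33,-45,50))): print(n,p+R@(np.array(m)/1e3))
    for f in('w4',):
        e=ld(f); print([np.round(proj(e,p+R@(np.array(m)/1e3)),1) for c,m in rim])
E
python3 fit.py
```

```text
[0.62651227 0.01137287 0.10059066] [10.39335395 31.29617634] [ 0.5 -0.7  0.   0.2 -0.4 -0.4 -1.3  0.2  0.1 -0.7  0.4 -0.4 -0.4  0.5
 -0.4 -0.5  0.3]
x [ 0.84047331  0.15415495 -0.51946209] z [0.51093896 0.09371359 0.8544935 ]
nose [0.63385531 0.05847035 0.14954888]
cove [ 0.63244182 -0.03329022  0.16045759]
[array([353.8, 142.1]), array([401.3, 133.1]), array([351.3, 181.4]), array([385.4, 175.2])]
```

The former fits to under 1 px: tilt 31.3°, yaw 10.4°, nose at (0.634, 0.058, 0.150), cove at (0.632, -0.033, 0.160). The tool can't tilt, so I'll hold the grip bar well behind the leaf's centre of mass. With a light grip the leaf should then pivot nose-down. First I'll move over leaf_hollow.

>>> jog_arm:
  series:
    - {"dx": -0.2,"dy": 0.95,"dz": 0,"spin": 0}
    - {"dx": -0.2,"dy": 0.95,"dz": 0,"spin": 0}
    - {"dx": -0.05,"dy": 0.85,"dz": 0.3,"spin": 0}
    - {"dx": 0,"dy": 0,"dz": 0.9,"spin": -1}
    - {"dx": 0,"dy": 0,"dz": 0.9,"spin": -1}

```text
clock: 7.87
eef_pos: [0.3985, -0.3962, 0.3855]
tcp_rot: [[0.99, 0.138, 0.003], [0.138, -0.99, -0.004], [0.002, 0.004, -1.0]]
force: [0.3, 0.6, 0.5]
opening: 0.0872
finger_force: 0.0
```

>>> jog_arm:
  series:
    - {"dx": 0,"dy": 0,"dz": 0.9,"spin": -0.15}
    - {"dx": 0,"dy": 0,"dz": 0.7,"spin": 0}
    - {"dx": 0,"dy": 0,"dz": 0,"spin": 0}
    - {"dx": 0,"dy": 0,"dz": 0,"spin": 0}

```text
clock: 8.2
eef_pos: [0.3984, -0.3939, 0.3199]
tcp_rot: [[0.989, 0.148, -0.003], [0.148, -0.989, 0.004], [-0.002, -0.005, -1.0]]
force: [0.3, -0.9, 1.3]
opening: 0.0871
finger_force: 0.0
```

```bash
cat > leaf.py <<'E'
from h import *
import sys
d=sav('wrist',sys.argv[1]); s=robot.get_state(); print(s['clock'],s['eef_pos'],'yaw',np.degrees(np.arctan2(s['tcp_rot'][1][0],s['tcp_rot'][0][0])))
hsv=cv2.cvtColor(d['bgr'],cv2.COLOR_BGR2HSV)
for n,m,z in(('plate',cv2.inRange(hsv,(0,0,120),(180,60,255)),.008),('grip',cv2.inRange(hsv,(0,60,10),(15,240,90)),.052)):
    m[220:]=0
    c,_=cv2.findContours(m,cv2.RETR_EXTERNAL,cv2.CHAIN_APPROX_NONE)
    for k in c:
        if 200<cv2.contourArea(k)<40000:
            r=cv2.minAreaRect(k); print(n,cv2.contourArea(k),np.round(r[0]),np.round(r[1]),r[2],[np.round(onz(d,*p,z)[:2],4).tolist() for p in cv2.boxPoints(r)])
E
python3 leaf.py w6
```

```text
8.25 [ 0.39886373 -0.39500198  0.32165547] yaw 8.483151108140568
plate 5300.5 [321. 170.] [60. 98.] -0.0 [[0.3658, -0.3699], [0.4664, -0.3571], [0.4751, -0.4155], [0.3755, -0.4335]]
plate 8628.0 [163. 150.] [ 86. 124.] 12.011479377746582 [[0.3557, -0.1754], [0.481, -0.204], [0.4767, -0.2845], [0.349, -0.2646]]
plate 11563.0 [578. 124.] [105. 149.] 2.6324350833892822 [[0.4273, -0.6059], [0.5644, -0.5659], [0.5746, -0.6629], [0.4386, -0.7162]]
plate 3115.0 [329.  28.] [55. 82.] 21.938480377197266 [[0.5241, -0.3469], [0.5886, -0.366], [0.5797, -0.4131], [0.5136, -0.3967]]
plate 2525.5 [160.  28.] [56. 53.] 90.0 [[0.5491, -0.2051], [0.5561, -0.2521], [0.5101, -0.2537], [0.5028, -0.2046]]
grip 855.5 [321. 184.] [57. 16.] 90.0 [[0.4411, -0.3834], [0.4432, -0.397], [0.3927, -0.4051], [0.3905, -0.3908]]
grip 1620.5 [151. 158.] [39. 59.] 8.32564926147461 [[0.3908, -0.2244], [0.4429, -0.2324], [0.443, -0.2649], [0.3907, -0.2585]]
grip 302.0 [335.  12.] [25. 22.] 90.0 [[0.5575, -0.3748], [0.56, -0.3912], [0.5434, -0.3941], [0.5409, -0.3774]]
```

The leaf lies square in the tool, centred and 17 mm ahead of the grasp point as planned. I'll go down and grip lightly.

>>> jog_arm:
  series:
    - {"dx": 0,"dy": 0.03,"dz": 0.9,"spin": 0}
    - {"dx": 0,"dy": 0,"dz": 0.9,"spin": 0}
    - {"dx": 0,"dy": 0,"dz": 0.8,"spin": 0}
    - {"dx": 0,"dy": 0,"dz": 0.5,"spin": 0}
    - {"dx": 0,"dy": 0,"dz": 0,"spin": 0}

```text
clock: 8.67
eef_pos: [0.3986, -0.3967, 0.1956]
tcp_rot: [[0.989, 0.147, -0.002], [0.147, -0.989, 0.003], [-0.001, -0.003, -1.0]]
force: [-0.7, 1.1, -0.1]
opening: 0.087
finger_force: 0.0
```

>>> jog_arm:
  series:
    - {"dx": 0,"dy": 0,"dz": 0,"spin": 0}
    - {"dx": 0,"dy": 0,"dz": 0,"spin": 0}
    - {"dx": 0,"dy": 0,"dz": 0,"spin": 0}
    - {"dx": 0,"dy": 0,"dz": 0,"spin": 0}
    - {"dx": 0,"dy": 0,"dz": 0,"spin": 0}
  fingers: 1
  force: 3

```text
clock: 9.08
eef_pos: [0.3988, -0.3978, 0.1984]
tcp_rot: [[0.989, 0.146, 0.002], [0.146, -0.989, -0.003], [0.001, 0.003, -1.0]]
force: [-0.1, 0.0, 0.4]
opening: 0.0615
finger_force: 0.0
```

>>> jog_arm:
  series:
    - {"dx": 0,"dy": 0,"dz": 0,"spin": 0}
    - {"dx": 0,"dy": 0,"dz": 0,"spin": 0}
    - {"dx": 0,"dy": 0,"dz": 0,"spin": 0}

```text
clock: 9.33
eef_pos: [0.3984, -0.3974, 0.197]
tcp_rot: [[0.989, 0.146, 0.0], [0.146, -0.989, -0.0], [0.0, 0.0, -1.0]]
force: [0.8, -0.4, 0.2]
opening: 0.0414
finger_force: 0.0
```

>>> jog_arm:
  series:
    - {"dx": 0,"dy": 0,"dz": 0,"spin": 0}
    - {"dx": 0,"dy": 0,"dz": 0,"spin": 0}
    - {"dx": 0,"dy": 0,"dz": 0,"spin": 0}
    - {"dx": 0,"dy": 0,"dz": 0,"spin": 0}
    - {"dx": 0,"dy": 0,"dz": 0,"spin": 0}

```text
clock: 9.75
eef_pos: [0.3984, -0.3973, 0.1966]
tcp_rot: [[0.989, 0.146, -0.0], [0.146, -0.989, 0.0], [-0.0, -0.0, -1.0]]
force: [0.4, -0.9, -1.1]
opening: 0.0161
finger_force: 3.0
```

>>> jog_arm:
  series:
    - {"dx": 0,"dy": 0,"dz": -0.3,"spin": 0}
    - {"dx": 0,"dy": 0,"dz": -0.6,"spin": 0}
    - {"dx": 0,"dy": 0,"dz": -0.8,"spin": 0}
    - {"dx": 0,"dy": 0,"dz": -0.8,"spin": 0}
    - {"dx": 0,"dy": 0,"dz": 0,"spin": 0}

```text
clock: 10.17
eef_pos: [0.3996, -0.3988, 0.303]
tcp_rot: [[0.989, 0.146, 0.007], [0.146, -0.989, -0.01], [0.005, 0.011, -1.0]]
force: [0.6, -0.9, -0.9]
opening: 0.0161
finger_force: 3.0
```

```bash
python3 leaf.py w7; python3 - <<'E'
from h import *
d=sav('side','s7'); a=ld('w7')['bgr'][60:260,200:440]
u,v=proj(d,(.40,-.4,.12)).astype(int); b=d['bgr'][v-40:v+40,u-50:u+50]
cv2.imwrite('pics/t7.png',np.hstack([cv2.resize(a,(400,333)),cv2.resize(b,(400,333),interpolation=cv2.INTER_CUBIC)]))
E
```

```text
10.2167 [ 0.39915405 -0.39826173  0.30070458] yaw 8.398629360898124
plate 7515.0 [316. 168.] [101. 104.] 90.0 [[0.4694, -0.3428], [0.4835, -0.438], [0.387, -0.4567], [0.372, -0.3528]]
plate 9686.5 [143. 154.] [ 93. 130.] 11.433680534362793 [[0.358, -0.1758], [0.4811, -0.2041], [0.4774, -0.2847], [0.3514, -0.265]]
plate 14837.0 [581. 126.] [153. 116.] 90.0 [[0.561, -0.5623], [0.5763, -0.6645], [0.4436, -0.7237], [0.4268, -0.6073]]
plate 3349.0 [317.  28.] [58. 82.] 21.370620727539062 [[0.5236, -0.3471], [0.585, -0.3652], [0.5766, -0.4123], [0.5136, -0.3968]]
plate 2753.5 [138.  28.] [55. 58.] 90.0 [[0.5452, -0.2048], [0.5524, -0.2527], [0.5098, -0.2535], [0.5024, -0.2036]]
grip 1234.0 [316. 197.] [44. 32.] 90.0 [[0.4289, -0.3837], [0.4326, -0.4096], [0.3954, -0.4156], [0.3916, -0.3887]]
grip 2125.5 [128. 164.] [44. 64.] 7.594643592834473 [[0.3906, -0.2244], [0.4429, -0.2326], [0.4433, -0.2661], [0.3907, -0.2597]]
grip 317.5 [324.  12.] [25. 24.] 90.0 [[0.554, -0.3756], [0.5566, -0.3924], [0.541, -0.395], [0.5384, -0.3779]]
```

View pics/t7.png

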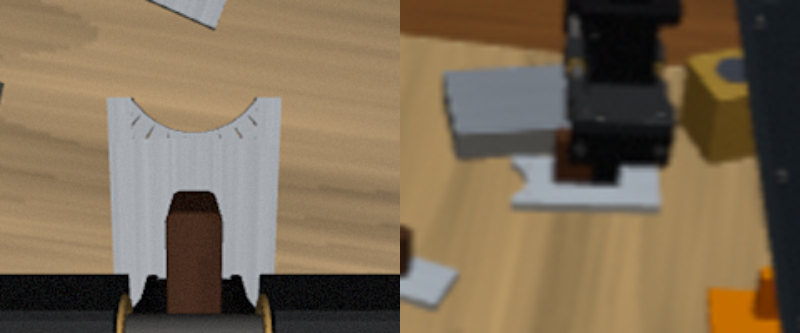

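The leaf hangs level in the 3 N grip: wrist crop with horns at (110,97) and (280,97), side crop level. It hasn't pivoted. I'll jerk it up and down to use its weight.

>>> jog_arm:
  series:
    - {"dx": 0,"dy": 0,"dz": -1,"spin": 0}
    - {"dx": 0,"dy": 0,"dz": 1,"spin": 0}
    - {"dx": 0,"dy": 0,"dz": -1,"spin": 0}
    - {"dx": 0,"dy": 0,"dz": 1,"spin": 0}
    - {"dx": 0,"dy": 0,"dz": -1,"spin": 0}

```text
clock: 10.68
eef_pos: [0.397, -0.396, 0.3028]
tcp_rot: [[0.989, 0.144, -0.035], [0.146, -0.988, 0.053], [-0.027, -0.057, -0.998]]
force: [-0.9, 1.1, -19.2]
opening: 0.0158
finger_force: 3.0
```

>>> jog_arm:
  series:
    - {"dx": 0,"dy": 0,"dz": 1,"spin": 0}
    - {"dx": 0,"dy": 0,"dz": -1,"spin": 0}
    - {"dx": 0,"dy": 0,"dz": 1,"spin": 0}
    - {"dx": 0,"dy": 0,"dz": -1,"spin": 0}
    - {"dx": 0,"dy": 0,"dz": 0,"spin": 0}

```text
clock: 11.1
eef_pos: [0.399, -0.3982, 0.3265]
tcp_rot: [[0.989, 0.146, -0.011], [0.146, -0.989, 0.017], [-0.009, -0.019, -1.0]]
force: [0.1, -0.7, 1.4]
opening: 0.0159
finger_force: 3.0
```

```bash
cat > tilt.py <<'E'
# tilt of the held leaf from the two front corners of the plate seen by the wrist camera, in the tool frame
from h import *
import sys
def tilt(f,w=.060,xf=.057,a=-.017,g=.034,live=1):
    s=robot.get_state(); d=sav('wrist',f) if live else ld(f)
    R=np.array(s['tcp_rot']); p=np.array(s['eef_pos'])
    hsv=cv2.cvtColor(d['bgr'],cv2.COLOR_BGR2HSV); m=cv2.inRange(hsv,(0,0,120),(180,60,255)); m[222:]=0
    n,l,st,_=cv2.connectedComponentsWithStats(m)
    k=max((i for i in range(1,n) if st[i][0]<320<st[i][0]+st[i][2] and st[i][1]+st[i][3]>180),key=lambda i:st[i][4])
    q=np.argwhere(l==k)[:,::-1]; top=q[:,1].min(); 
    A=[q[np.argmin(q[:,0]+q[:,1])],q[np.argmin(-q[:,0]+q[:,1])]]
    wd=[np.ptp(q[q[:,1]==r][:,0]) for r in (top+6,top+30)]
    print(s['clock'],np.round(p,4),'F',np.round(s['force'],1),'corners',A,'top row',top,'widths',wd,'low',q[:,1].max())
    # model: front top edge of plate at tilt th about the grasp point
    Rc=np.array([[0,.968,.25],[-1,0,0],[0,-.25,.968]]) ; c=np.array([.0685,0,.0205])
    best=None
    for th in range(-10,61,2):
        t=np.radians(th); x,z=xf-a,.008-g; X=x*np.cos(t)+z*np.sin(t); Z=-x*np.sin(t)+z*np.cos(t)
        v=np.array([X-.0685,w/2,-.164+Z+.0205]); cc=Rc.T@v
        u0=316-w/2*285.4/-cc[2]; row=200.2-285.4*cc[1]/-cc[2]
        if best is None or abs(row-top)+abs(2*w/2*285.4/-cc[2]-(A[1][0]-A[0][0]))<best[0]: best=(abs(row-top)+abs(w*285.4/-cc[2]-(A[1][0]-A[0][0])),th,row,w*285.4/-cc[2])
    print('best tilt',best)
if __name__=='__main__': tilt(sys.argv[1],live=len(sys.argv)<3)
E
python3 tilt.py w7 x; python3 tilt.py w8
```

```text
11.1 [ 0.399  -0.3982  0.3265] F [ 0.1 -0.7  1.4] corners [array([265, 118]), array([368, 118])] top row 118 widths [np.int64(104), np.int64(102)] low 221
best tilt (np.float64(0.9061070492002727), 2, np.float64(118.3901088607225), np.float64(103.51599818847777))Traceback (most recent call last):
  File "tilt.py", line 23, in <module>
    if __name__=='__main__': tilt(sys.argv[1],live=len(sys.argv)<3)
                             ~~~~^^^^^^^^^^^^^^^^^^^^^^^^^^^^^^^^^^
  File "tilt.py", line 9, in tilt
    k=max((i for i in range(1,n) if st[i][0]<320<st[i][0]+st[i][2] and st[i][1]+st[i][3]>180),key=lambda i:st[i][4])
ValueError: max() iterable argument is empty
```

```bash
sed -i 's/ and st\[i\]\[1\]+st\[i\]\[3\]>180/ and st[i][1]+st[i][3]>100/' tilt.py; python3 - <<'E'
from h import *
d=ld('w8'); hsv=cv2.cvtColor(d['bgr'],cv2.COLOR_BGR2HSV)
for lo in(60,90,120):
    m=cv2.inRange(hsv,(0,0,lo),(180,60,255)); m[235:]=0
    n,l,st,_=cv2.connectedComponentsWithStats(m); print(lo,[s.tolist() for s in st[1:] if s[4]>300])
m=cv2.inRange(hsv,(0,60,10),(15,240,90)); n,l,st,_=cv2.connectedComponentsWithStats(m); print([s.tolist() for s in st[1:] if s[4]>100])
E
```

```text
60 [[138, 0, 56, 58, 2695], [292, 0, 77, 76, 3203], [518, 45, 122, 149, 14845], [123, 81, 97, 135, 6573], [272, 154, 33, 81, 2047], [328, 154, 33, 81, 2045]]
90 [[138, 0, 54, 57, 2558], [292, 0, 77, 75, 3167], [519, 45, 121, 149, 14713], [123, 81, 96, 135, 6400], [272, 154, 33, 81, 2024], [328, 154, 33, 81, 2021]]
120 [[138, 0, 53, 57, 2519], [292, 0, 77, 75, 3129], [520, 45, 120, 149, 13603], [123, 81, 96, 135, 6256], [272, 154, 32, 81, 1997], [328, 154, 33, 81, 1998]]
[[323, 0, 22, 27, 342], [134, 128, 43, 56, 1434], [301, 166, 32, 83, 2304]]
```

The jerks worked: the horns are now at (272,154) and (360,154), lower and farther away, so the leaf has pivoted nose-down. I'll work out the angle.

```bash
cat > tilt.py <<'E'
from h import *
from scipy.optimize import least_squares
import sys
Rc=np.array([[0,.9688,.248],[-1,0,0],[0,-.248,.9688]]); c0=np.array([.0685,0,.0205])
def front(q,w,xf,z8=.008):
    t,a,g=q; x,z=xf-a,z8-g; X=x*np.cos(t)+z*np.sin(t); Z=-x*np.sin(t)+z*np.cos(t)
    cc=Rc.T@np.array([X-c0[0],w/2,-.164+Z+c0[2]]); k=285.4/-cc[2]; return w*k,200.2-k*cc[1]
def fit(wid,row,w=.060,xf=.057,a=-.017,g=.034):
    s=least_squares(lambda q:[front(q,w,xf)[0]-wid,front(q,w,xf)[1]-row,(q[1]-a)/.003,(q[2]-g)/.003],[.3,a,g]); return np.degrees(s.x[0]),s.x[1:]*1e3,np.round(s.fun,1)
def comps(f):
    s=robot.get_state(); d=sav('wrist',f); hsv=cv2.cvtColor(d['bgr'],cv2.COLOR_BGR2HSV); m=cv2.inRange(hsv,(0,0,100),(180,60,255)); m[235:]=0
    n,l,st,_=cv2.connectedComponentsWithStats(m); print(s['clock'],np.round(s['eef_pos'],4),np.round(s['force'],1),s['opening'],[t[:4].tolist() for t in st[1:] if t[4]>500])
if __name__=='__main__':
    if sys.argv[1][0]=='w': comps(sys.argv[1])
    else: print(fit(float(sys.argv[1]),float(sys.argv[2])))
E
python3 tilt.py 103.5 118; python3 tilt.py 88.5 154; python3 - <<'E'
from h import *
import numpy as np
exec(open('fit.py').read().split("if __name__")[0]); R,p=F(np.load('former.npy'))
nose=p+R@[-.012,.045,.05]
for a in(-.017,):print('TCP for seated',nose+R@[a-.071,0,.030]+[0,0,.164])
s=robot.get_state(); print(s['eef_pos'],s['joint_pos'])
E
```

```text
(np.float64(1.8227594780803367), array([-17.48348552,  34.16987328]), array([ 0. ,  0. , -0.2,  0.1]))
(np.float64(27.04199831577947), array([-12.64222207,  32.46888887]), array([-0.8, -0.3,  1.5, -0.5]))
TCP for seated [0.57522183 0.04771613 0.38489635]
[ 0.39902671 -0.39830622  0.33210232] [-5.63038161e+01  3.10842739e+01  9.48842023e+01  6.14103990e-03
  5.44143696e+01  2.53132193e+01]
```

Tilt is now about 27°, against 31.3° wanted with ±8° allowed. I'll firm up the grip and carry the leaf to a standoff in front of the nose.

>>> jog_arm:
  series:
    - {"dx": 0,"dy": 0,"dz": 0,"spin": -0.5}
    - {"dx": 0,"dy": 0,"dz": -0.4,"spin": 0}
    - {"dx": 0,"dy": 0,"dz": -0.8,"spin": 0}
    - {"dx": 0,"dy": 0,"dz": -0.8,"spin": 0}
    - {"dx": 0.2,"dy": -0.4,"dz": -0.4,"spin": 0}
  force: 10

```text
clock: 11.57
eef_pos: [0.4026, -0.3816, 0.4417]
tcp_rot: [[0.984, 0.178, 0.01], [0.178, -0.984, -0.017], [0.007, 0.019, -1.0]]
force: [0.3, -0.8, -1.5]
opening: 0.0156
finger_force: 10.0
```

>>> jog_arm:
  series:
    - {"dx": 0.45,"dy": -0.85,"dz": 0,"spin": 0}
    - {"dx": 0.45,"dy": -0.85,"dz": 0,"spin": 0}
    - {"dx": 0.45,"dy": -0.85,"dz": 0,"spin": 0}
    - {"dx": 0.45,"dy": -0.85,"dz": 0,"spin": 0}
    - {"dx": 0.45,"dy": -0.85,"dz": 0,"spin": 0}

```text
clock: 11.98
eef_pos: [0.4596, -0.1938, 0.4378]
tcp_rot: [[0.984, 0.18, 0.009], [0.18, -0.984, -0.007], [0.008, 0.008, -1.0]]
force: [1.3, 0.2, -1.2]
opening: 0.0158
finger_force: 10.0
```

>>> jog_arm:
  series:
    - {"dx": 0.45,"dy": -0.85,"dz": 0,"spin": 0}
    - {"dx": 0.45,"dy": -0.85,"dz": 0,"spin": 0}
    - {"dx": 0.45,"dy": -0.85,"dz": 0,"spin": 0}
    - {"dx": 0.45,"dy": -0.85,"dz": 0,"spin": 0}
    - {"dx": 0.45,"dy": -0.85,"dz": 0,"spin": 0}

```text
clock: 12.4
eef_pos: [0.5172, -0.0109, 0.438]
tcp_rot: [[0.984, 0.18, 0.011], [0.18, -0.984, -0.003], [0.01, 0.005, -1.0]]
force: [1.0, -0.0, -1.7]
opening: 0.0163
finger_force: 10.0
```

>>> jog_arm:
  series:
    - {"dx": 0.4,"dy": -0.85,"dz": 0,"spin": 0}
    - {"dx": 0.2,"dy": -0.45,"dz": 0.2,"spin": 0}
    - {"dx": 0,"dy": 0,"dz": 0,"spin": 0}
    - {"dx": 0,"dy": 0,"dz": 0,"spin": 0}

```text
clock: 12.73
eef_pos: [0.5316, 0.0435, 0.4286]
tcp_rot: [[0.983, 0.183, 0.007], [0.183, -0.983, -0.002], [0.007, 0.003, -1.0]]
force: [0.1, -0.8, -1.7]
opening: 0.0157
finger_force: 10.0
```

```bash
python3 tilt.py w9; python3 - <<'E'
from h import *
a=ld('w9')['bgr'][0:240,180:460]; cv2.imwrite('pics/w9c.png',cv2.resize(a,(700,600)))
s=robot.get_state();print(np.round(s['tcp_rot'],3))
E
```

```text
12.7333 [0.5316 0.0435 0.4286] [ 0.1 -0.8 -1.7] 0.01567244148249189 [[79, 0, 54, 33], [110, 0, 64, 55], [265, 0, 256, 142], [478, 145, 56, 84], [272, 154, 33, 81], [328, 154, 33, 81], [578, 163, 62, 72]]
[[ 0.983  0.182  0.007]
 [ 0.182 -0.983 -0.002]
 [ 0.006  0.003 -1.   ]]
```

View pics/w9c.png

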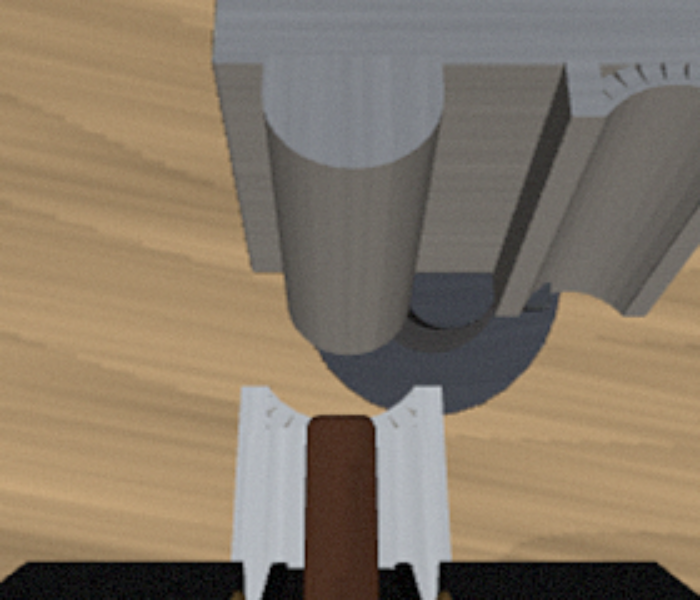

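Tilt is holding. In the crop the leaf is straight below the nose and about 4 mm to the left of it, which agrees with the computed 3.9 mm offset. I'll close in along the former's x and then creep.

>>> jog_arm:
  series:
    - {"dx": 0,"dy": 0.1,"dz": 0.35,"spin": 0}
    - {"dx": 0,"dy": 0,"dz": 0.3,"spin": 0}
    - {"dx": 0.4,"dy": 0,"dz": 0.25,"spin": 0}
    - {"dx": 0.4,"dy": 0,"dz": 0.25,"spin": 0}
    - {"dx": 0,"dy": 0,"dz": 0,"spin": 0}
  force: 7

```text
clock: 13.2
eef_pos: [0.5666, 0.0425, 0.3793]
tcp_rot: [[0.984, 0.178, 0.003], [0.178, -0.984, 0.0], [0.003, 0.0, -1.0]]
force: [-1.0, 0.7, -2.2]
opening: 0.016
finger_force: 6.9
```

>>> jog_arm:
  series:
    - {"dx": 0.03,"dy": 0,"dz": 0.02,"spin": 0}
    - {"dx": 0,"dy": 0,"dz": 0,"spin": 0}
    - {"dx": 0,"dy": 0,"dz": 0,"spin": 0}

```text
clock: 13.45
eef_pos: [0.5662, 0.0435, 0.3792]
tcp_rot: [[0.984, 0.179, 0.002], [0.179, -0.984, -0.001], [0.001, 0.001, -1.0]]
force: [-0.8, -0.2, -1.8]
opening: 0.0159
finger_force: 6.9
```

```bash
cat > rel.py <<'E'
from h import *
import sys
exec(open('fit.py').read().split("if __name__")[0]); R,p=F(np.load('former.npy'))
th,a,g,ax,tgt=[float(v) for v in sys.argv[1:6]]
s=robot.get_state(); T=np.array(s['tcp_rot']); G=np.array(s['eef_pos'])+[0,0,-.164]
yaw=np.arctan2(T[1][0],T[0][0]); Rl,_=F([0,0,0,yaw,np.radians(th)])
arc=G+Rl@(np.array([ax-a,0,4-g])/1e3); t=p+R@(np.array([[-12,45,50],[-33,-45,50]][int(tgt)])/1e3)
print(s['clock'],'tcp',np.round(s['eef_pos'],4),'F',np.round(s['force'],1),'arc in target frame mm',np.round(R.T@(arc-t)*1e3,1),'yaw err',np.degrees(yaw-np.load('former.npy')[3]))
E
python3 rel.py 27 -12.6 32.5 71 0; python3 tilt.py w10
```

```text
13.45 tcp [0.5662 0.0435 0.3792] F [-0.8 -0.2 -1.8] arc in target frame mm [-7.8 -2.6 -2.1] yaw err -0.06370417299897274
13.45 [0.5662 0.0435 0.3792] [-0.8 -0.2 -1.8] 0.01593298252899738 [[32, 0, 63, 57], [76, 0, 74, 76], [240, 1, 305, 234], [499, 172, 55, 63]]
```

>>> jog_arm:
  series:
    - {"dx": 0.04,"dy": -0.06,"dz": 0.025,"spin": 0}
    - {"dx": 0.04,"dy": 0,"dz": 0.025,"spin": 0}
    - {"dx": 0,"dy": 0,"dz": 0,"spin": 0}
    - {"dx": 0,"dy": 0,"dz": 0,"spin": 0}

```text
clock: 13.83
eef_pos: [0.5686, 0.0471, 0.377]
tcp_rot: [[0.983, 0.181, -0.002], [0.181, -0.983, -0.001], [-0.002, 0.001, -1.0]]
force: [-4.0, -0.3, 5.9]
opening: 0.0159
finger_force: 7.0
```

>>> jog_arm:
  series:
    - {"dx": 0.04,"dy": 0,"dz": 0.025,"spin": 0}
    - {"dx": 0,"dy": 0,"dz": 0,"spin": 0}
    - {"dx": 0,"dy": 0,"dz": 0,"spin": 0}

```text
clock: 14.08
eef_pos: [0.57, 0.0474, 0.3762]
tcp_rot: [[0.983, 0.181, -0.003], [0.181, -0.983, -0.001], [-0.003, 0.001, -1.0]]
force: [-5.1, -1.4, 6.6]
opening: 0.016
finger_force: 7.0
```

```bash
python3 rel.py 27 -12.6 32.5 71 0
```

```text
14.0833 tcp [0.57   0.0474 0.3762] F [-5.1 -1.4  6.6] arc in target frame mm [-2.4  0.6 -2.3] yaw err 0.03989639130151126
```

Contact is about 9 N and steady. I'll hold it, then check the horns' position by brightness.

>>> jog_arm:
  series:
    - {"dx": 0.02,"dy": 0,"dz": 0.0,"spin": 0}
    - {"dx": 0,"dy": 0,"dz": 0,"spin": 0}
    - {"dx": 0,"dy": 0,"dz": 0,"spin": 0}
    - {"dx": 0,"dy": 0,"dz": 0,"spin": 0}
    - {"dx": 0,"dy": 0,"dz": 0,"spin": 0}

```text
clock: 14.5
eef_pos: [0.5706, 0.0475, 0.3762]
tcp_rot: [[0.983, 0.181, -0.003], [0.181, -0.983, -0.001], [-0.003, 0.001, -1.0]]
force: [-5.3, -1.5, 8.0]
opening: 0.0157
finger_force: 7.0
```

```bash
python3 rel.py 27 -12.6 32.5 71 0; python3 tilt.py w11; python3 - <<'E'
from h import *
for f in('w9','w11'):
    g=ld(f)['bgr'].astype(int).sum(2)//3
    for c in (276,284,350,356): print(f,c,g[120:200:4,c])
    for r in (165,185,200): print(f,r,g[r,256:380:3])
E
```

```text
14.5 tcp [0.5706 0.0475 0.3762] F [-5.3 -1.5  8. ] arc in target frame mm [-1.9  0.7 -1.9] yaw err 0.0446896753973099
14.5 [0.5706 0.0475 0.3762] [-5.3 -1.5  8. ] 0.015727917697995707 [[33, 0, 64, 60], [79, 2, 73, 76], [245, 3, 306, 232], [503, 175, 55, 60]]
w9 276 [139 134 144 141 144 151 143 150 145 166 170 171 177 188 184 183 181 178
 176 177]
w9 284 [142 136 142 147 141 145 149 150 140 186 185 187 184 186 189 183 185 184
 178 183]
w9 350 [ 69  71  65  63  57  62  67  70  69 185 183 184 184 179 185 187 186 184
 187 181]
w9 356 [ 73  68  72  63  60  62  67  71  66 152 162 165 180 189 183 182 182 179
 179 177]
w9 165 [130 125 128 133 133 134 131 180 183 183 170 185 181 181 181 161 157 149
 144 141 147 144 146 146 156 159 188 183 179 183 170 179 185 188  80 108
 161 149 149 151 154 153]
w9 185 [138 141 137 140 142 143 163 178 186 184 182 177 191 182 184 174  53  56
  58  53  57  50  50  47  47 169 182 181 182 179 174 185 188 180 153 138
 136 132 138 135 135 142]
w9 200 [151 150 150 146 144 146 185 183 182 183 183 185 186 184 183 160  49  53
  54  51  51  52  41  42  44 151 185 179 18
[... 259 characters left out ...]
 80  73  64  93  74  68  65 188 182 179 178 177 185 183 186
 181 183]
w11 356 [ 92 114 108 111 111 107 110  69  66  64 161 167 181 193 191 185 181 179
 176 182]
w11 165 [144 141 146 145 140 137 137 183 176 188 185 180 171  91  96 102 103 104
 101 103 104 105 100 106 103 101  96  87 144 180 183 179 184 189  55  73
  68  66  65  66  72  63]
w11 185 [146 149 151 148 150 143 142 175 187 183 180 178 188 181 180 197  43  52
  55  52  54  55  50  46  43 167 180 178 180 179 173 184 184 179 126  68
  70  64  70  67  71  69]
w11 200 [124 124 125 126 125 128 165 176 184 180 177 179 188 184 184 154  51  49
  56  53  54  49  49  49  42 149 182 181 186 179 174 181 179 180 178 156
 158 151 148 147 150 142]
```

The horns now read tilt about 30°, with the nose surface visible down in the hollow and centred (columns 295–338, leaf centre 317). It has been seated for over 0.6 s. I'll back off and find the tray.

>>> jog_arm:
  series:
    - {"dx": -0.15,"dy": 0,"dz": -0.1,"spin": 0}
    - {"dx": -0.5,"dy": 0,"dz": -0.3,"spin": 0}
    - {"dx": -0.7,"dy": 0,"dz": -0.6,"spin": 0}
    - {"dx": -0.7,"dy": 0,"dz": -0.6,"spin": 0}
    - {"dx": 0,"dy": 0,"dz": 0,"spin": 0}
  force: 10

```text
clock: 14.97
eef_pos: [0.4875, 0.033, 0.4423]
tcp_rot: [[0.984, 0.18, 0.002], [0.18, -0.984, -0.001], [0.001, 0.001, -1.0]]
force: [-0.3, -0.5, -1.9]
opening: 0.0159
finger_force: 10.0
```

```bash
python3 tilt.py 87 159; python3 tilt.py w12; python3 - <<'E'
from h import *
d=ld('scene'); hsv=cv2.cvtColor(d['bgr'],cv2.COLOR_BGR2HSV)
m=cv2.inRange(hsv,(90,10,15),(130,160,85)); m=cv2.morphologyEx(m,cv2.MORPH_OPEN,np.ones((3,3),np.uint8)); n,l,st,ce=cv2.connectedComponentsWithStats(m)
k=l[247,433]; print(hsv[247,433],st[k] if k else 0)
c,_=cv2.findContours((l==k).astype(np.uint8),cv2.RETR_EXTERNAL,cv2.CHAIN_APPROX_NONE); c=max(c,key=cv2.contourArea)[:,0].astype(float)
w=np.array([onz(d,*q,.018)[:2] for q in c],np.float32); r=cv2.minAreaRect(w*1000); print('tray',r)
s=robot.get_state(); print(s['eef_pos'],s['joint_pos'])
E
```

```text
(np.float64(30.67081089587415), array([-12.32972766,  32.35909361]), array([-0.9, -0.3,  1.6, -0.5]))
14.9667 [0.4875 0.033  0.4423] [-0.3 -0.5 -1.9] 0.01593494370569351 [[269, 0, 22, 62], [299, 0, 37, 93], [343, 0, 47, 62], [377, 0, 34, 79], [395, 0, 55, 75], [427, 0, 53, 79], [473, 0, 31, 30], [476, 109, 56, 86], [573, 127, 67, 82], [272, 159, 32, 76], [329, 159, 32, 76], [456, 207, 61, 28]]
[138  20  64] 0
tray ((-624.9974365234375, -648.94140625), (3882.2724609375, 5881.33251953125), 34.47785949707031)
[0.48943963 0.03296053 0.44122901] [-9.22738041e+00  1.71063614e+01  9.84088811e+01  8.81559781e-03
  6.42459920e+01  7.04008858e+01]
```

Tilt after pressing is 30.7°, so it seated square. Now the tray mask needs mending.

```bash
python3 - <<'E'
from h import *
d=ld('scene'); bgr=cv2.GaussianBlur(d['bgr'],(3,3),0); hsv=cv2.cvtColor(bgr,cv2.COLOR_BGR2HSV)
m=cv2.inRange(hsv,(0,0,15),(180,110,95)); m&=~cv2.inRange(hsv,(0,60,0),(40,255,255)); n,l,st,ce=cv2.connectedComponentsWithStats(m)
k=l[247,433]; print(k,st[k])
c,_=cv2.findContours((l==k).astype(np.uint8),cv2.RETR_EXTERNAL,cv2.CHAIN_APPROX_NONE); c=max(c,key=cv2.contourArea)[:,0].astype(float)
for z in(.018,.01):
    w=np.array([onz(d,*q,z)[:2] for q in c],np.float32); r=cv2.minAreaRect(w*1000); print('tray',r)
E
```

```text
92 [ 392  219   83   58 2590]
tray ((434.9337158203125, 356.4864196777344), (193.421630859375, 186.75466918945312), 85.6204833984375)
tray ((425.6526184082031, 354.15069580078125), (195.10858154296875, 188.38340759277344), 85.62045288085938)
```

Tray centre is about (0.433, 0.356), yaw -4.4°, measured 193×187 mm against 200×190 given. I'll carry the leaf there.

>>> jog_arm:
  series:
    - {"dx": 0,"dy": 0,"dz": 0,"spin": 1}
    - {"dx": 0,"dy": 0,"dz": 0,"spin": 1}
    - {"dx": 0,"dy": 0,"dz": 0,"spin": 1}
    - {"dx": -0.1,"dy": -0.4,"dz": 0,"spin": 0.7}
    - {"dx": -0.2,"dy": -0.8,"dz": 0,"spin": 0}

```text
clock: 15.43
eef_pos: [0.4838, 0.0799, 0.4384]
tcp_rot: [[0.997, -0.083, 0.002], [-0.083, -0.997, -0.001], [0.002, 0.001, -1.0]]
force: [0.5, 0.4, -1.7]
opening: 0.0162
finger_force: 10.0
```

>>> jog_arm:
  series:
    - {"dx": -0.22,"dy": -0.9,"dz": 0,"spin": 0}
    - {"dx": -0.22,"dy": -0.9,"dz": 0,"spin": 0}
    - {"dx": -0.22,"dy": -0.9,"dz": 0,"spin": 0}
    - {"dx": -0.22,"dy": -0.9,"dz": 0,"spin": 0}
    - {"dx": -0.22,"dy": -0.9,"dz": 0,"spin": 0}

```text
clock: 15.85
eef_pos: [0.4521, 0.2664, 0.4382]
tcp_rot: [[0.997, -0.077, 0.0], [-0.077, -0.997, 0.0], [0.0, -0.0, -1.0]]
force: [1.3, 0.1, -1.6]
opening: 0.016
finger_force: 10.0
```

>>> jog_arm:
  series:
    - {"dx": -0.2,"dy": -0.8,"dz": 0.3,"spin": 0}
    - {"dx": -0.1,"dy": -0.5,"dz": 0.8,"spin": 0}
    - {"dx": 0,"dy": 0,"dz": 0.9,"spin": 0}
    - {"dx": 0,"dy": 0,"dz": 0.8,"spin": 0}
    - {"dx": 0,"dy": 0,"dz": 0.4,"spin": 0}

```text
clock: 16.27
eef_pos: [0.4429, 0.3177, 0.3064]
tcp_rot: [[0.997, -0.075, -0.006], [-0.075, -0.997, -0.002], [-0.005, 0.003, -1.0]]
force: [0.4, -0.8, -1.8]
opening: 0.0161
finger_force: 10.0
```

>>> jog_arm:
  series:
    - {"dx": 0,"dy": 0,"dz": 0.4,"spin": 0}
    - {"dx": 0,"dy": 0,"dz": 0.3,"spin": 0}
    - {"dx": 0,"dy": 0,"dz": 0,"spin": 0}
    - {"dx": 0,"dy": 0,"dz": 0,"spin": 0}

```text
clock: 16.6
eef_pos: [0.4444, 0.3173, 0.2817]
tcp_rot: [[0.997, -0.077, -0.002], [-0.077, -0.997, -0.001], [-0.002, 0.001, -1.0]]
force: [0.3, -0.2, -1.8]
opening: 0.0158
finger_force: 10.0
```

```bash
python3 tilt.py w13; python3 - <<'E'
from h import *
d=ld('w13'); g=cv2.GaussianBlur(d['bgr'],(3,3),0); hsv=cv2.cvtColor(g,cv2.COLOR_BGR2HSV)
m=cv2.inRange(hsv,(0,0,0),(180,150,105)); m&=~cv2.inRange(hsv,(0,60,0),(30,255,255)); m[222:]=0
c,_=cv2.findContours(m,cv2.RETR_EXTERNAL,cv2.CHAIN_APPROX_NONE)
for k in c:
    if cv2.contourArea(k)>1500:
        a=cv2.approxPolyDP(k,6,True)[:,0]; print(cv2.contourArea(k),[(p.tolist(),np.round(onz(d,*p.astype(float),.018)[:2],3).tolist()) for p in a])
print(robot.get_state()['joint_pos'],np.round(robot.get_state()['tcp_rot'],3)[0])
E
```

```text
16.6 [0.4444 0.3173 0.2817] [ 0.3 -0.2 -1.8] 0.015778068467421937 [[272, 159, 32, 76], [329, 159, 32, 76]]
17560.5 [([155, 124], [0.524, 0.444]), ([168, 221], [0.44, 0.451]), ([271, 221], [0.433, 0.359]), ([276, 158], [0.489, 0.348]), ([304, 172], [0.475, 0.325]), ([356, 158], [0.483, 0.28]), ([361, 221], [0.427, 0.278]), ([388, 221], [0.425, 0.254]), ([395, 124], [0.509, 0.247])]
[2.37987798e+01 3.43379199e+01 9.95508222e+01 1.08573129e-02
 4.60888652e+01 1.18199775e+02] [ 0.997 -0.077  0.   ]
```

The close view refines the tray: far edge from (0.524,0.444) to (0.509,0.247), so its centre is (0.422, 0.353). Now the nose touches down first, and I'll roll the leaf flat with a light grip.

>>> jog_arm:
  series:
    - {"dx": -0.25,"dy": 0.1,"dz": 0.4,"spin": 0}
    - {"dx": 0,"dy": 0,"dz": 0.4,"spin": 0}
    - {"dx": 0,"dy": 0,"dz": 0.3,"spin": 0}
    - {"dx": 0,"dy": 0,"dz": 0.1,"spin": 0}
    - {"dx": 0,"dy": 0,"dz": 0,"spin": 0}
  force: 4

```text
clock: 17.07
eef_pos: [0.4338, 0.314, 0.2351]
tcp_rot: [[0.997, -0.077, 0.0], [-0.077, -0.997, 0.0], [0.0, -0.0, -1.0]]
force: [0.5, -0.6, -1.3]
opening: 0.0158
finger_force: 4.0
```

>>> jog_arm:
  series:
    - {"dx": -0.06,"dy": 0,"dz": 0.1,"spin": 0}
    - {"dx": -0.06,"dy": 0,"dz": 0.1,"spin": 0}
    - {"dx": -0.07,"dy": 0,"dz": 0.1,"spin": 0}
    - {"dx": -0.07,"dy": 0,"dz": 0.1,"spin": 0}
    - {"dx": 0,"dy": 0,"dz": 0,"spin": 0}

```text
clock: 17.48
eef_pos: [0.423, 0.3146, 0.2183]
tcp_rot: [[0.997, -0.076, -0.0], [-0.076, -0.997, -0.0], [-0.0, 0.0, -1.0]]
force: [-0.5, -0.4, -0.8]
opening: 0.0163
finger_force: 4.0
```

```bash
python3 tilt.py w14
```

```text
17.4833 [0.423  0.3146 0.2183] [-0.5 -0.4 -0.8] 0.016317704594515325 [[269, 144, 95, 91]]
```

The leaf is levelling (top row 159 → 144). Continuing.

>>> jog_arm:
  series:
    - {"dx": -0.09,"dy": 0,"dz": 0.1,"spin": 0}
    - {"dx": -0.09,"dy": 0,"dz": 0.1,"spin": 0}
    - {"dx": -0.09,"dy": 0,"dz": 0.1,"spin": 0}
    - {"dx": -0.08,"dy": 0,"dz": 0.1,"spin": 0}
    - {"dx": 0,"dy": 0,"dz": 0.03,"spin": 0}

```text
clock: 17.95
eef_pos: [0.4095, 0.3158, 0.2017]
tcp_rot: [[0.997, -0.077, 0.001], [-0.077, -0.997, 0.0], [0.001, -0.0, -1.0]]
force: [-0.3, -0.8, 6.4]
opening: 0.0161
finger_force: 4.0
```

>>> jog_arm:
  series:
    - {"dx": 0,"dy": 0,"dz": 0.02,"spin": 0}
    - {"dx": 0,"dy": 0,"dz": 0,"spin": 0}

```text
clock: 18.12
eef_pos: [0.4095, 0.3158, 0.2011]
tcp_rot: [[0.997, -0.077, 0.0], [-0.077, -0.997, 0.0], [0.0, -0.0, -1.0]]
force: [0.3, -0.7, 3.6]
opening: 0.0156
finger_force: 4.0
```

```bash
python3 tilt.py w15
```

```text
18.1167 [0.4095 0.3158 0.2011] [ 0.3 -0.7  3.6] 0.015625688861337115 [[264, 129, 106, 106]]
```

Flat: the force rose, and the top row is 129. I'll release with a small opening and lift.

>>> jog_arm:
  series:
    - {"dx": 0,"dy": 0,"dz": 0,"spin": 0}
    - {"dx": 0,"dy": 0,"dz": 0,"spin": 0}
    - {"dx": 0,"dy": 0,"dz": 0,"spin": 0}
    - {"dx": 0,"dy": 0,"dz": 0,"spin": 0}
    - {"dx": 0,"dy": 0,"dz": -0.3,"spin": 0}
  fingers: 0.25

```text
clock: 18.58
eef_pos: [0.4088, 0.3153, 0.2114]
tcp_rot: [[0.997, -0.077, -0.004], [-0.077, -0.997, -0.002], [-0.004, 0.002, -1.0]]
force: [-0.3, 0.3, -0.1]
opening: 0.0319
finger_force: 0.0
```

>>> jog_arm:
  series:
    - {"dx": 0,"dy": 0,"dz": -0.9,"spin": 0}
    - {"dx": 0,"dy": 0,"dz": -1,"spin": 0}
    - {"dx": 0,"dy": 0,"dz": -1,"spin": 0}
    - {"dx": 0,"dy": 0,"dz": -1,"spin": 0}
    - {"dx": 0,"dy": 0,"dz": -1,"spin": 0}

```text
clock: 19.0
eef_pos: [0.4089, 0.3154, 0.4106]
tcp_rot: [[0.997, -0.077, -0.001], [-0.077, -0.997, -0.0], [-0.001, 0.0, -1.0]]
force: [1.3, 0.5, -1.0]
opening: 0.0324
finger_force: 0.0
```

```bash
python3 leaf.py w16
```

```text
19.05 [0.41093554 0.31668208 0.41844703] yaw -4.390224103426672
plate 3638.0 [315. 170.] [47. 87.] -0.0 [[0.3607, 0.3532], [0.4782, 0.3416], [0.4735, 0.2808], [0.3557, 0.2876]]
grip 397.5 [  8. 195.] [17. 48.] 0.0 [[0.3956, 0.7115], [0.4543, 0.6901], [0.4527, 0.6699], [0.3939, 0.6903]]
grip 437.0 [316. 174.] [41. 11.] 90.0 [[0.4458, 0.3199], [0.4448, 0.307], [0.3955, 0.3106], [0.3965, 0.324]]
```

leaf_hollow lies in the tray at about 38 mm off its centre line, as planned. Next is leaf_round.

>>> jog_arm:
  series:
    - {"dx": 0,"dy": 0,"dz": -0.5,"spin": -1}
    - {"dx": 0,"dy": 0.4,"dz": 0,"spin": -0.1}
    - {"dx": 0.25,"dy": 0.95,"dz": 0,"spin": 0}
    - {"dx": 0.25,"dy": 0.95,"dz": 0,"spin": 0}
    - {"dx": 0.25,"dy": 0.95,"dz": 0,"spin": 0}
  fingers: -1

```text
clock: 19.47
eef_pos: [0.439, 0.1847, 0.4288]
tcp_rot: [[1.0, 0.002, -0.0], [0.002, -1.0, -0.0], [-0.0, 0.0, -1.0]]
force: [1.0, 0.1, 0.3]
opening: 0.0581
finger_force: 0.0
```

>>> jog_arm:
  series:
    - {"dx": 0.25,"dy": 0.95,"dz": 0,"spin": 0}
    - {"dx": 0.25,"dy": 0.95,"dz": 0,"spin": 0}
    - {"dx": 0.25,"dy": 0.95,"dz": 0,"spin": 0}
    - {"dx": 0.25,"dy": 0.95,"dz": 0,"spin": 0}
    - {"dx": 0.25,"dy": 0.95,"dz": 0,"spin": 0}

```text
clock: 19.88
eef_pos: [0.4892, -0.0062, 0.4286]
tcp_rot: [[1.0, -0.0, -0.001], [-0.0, -1.0, 0.0], [-0.001, -0.0, -1.0]]
force: [0.6, 0.6, -0.8]
opening: 0.0856
finger_force: 0.0
```

>>> jog_arm:
  series:
    - {"dx": 0.25,"dy": 0.95,"dz": 0,"spin": 0}
    - {"dx": 0.25,"dy": 0.95,"dz": 0,"spin": 0}
    - {"dx": 0.25,"dy": 0.95,"dz": 0,"spin": 0}
    - {"dx": 0.25,"dy": 0.95,"dz": 0,"spin": 0}
    - {"dx": 0.25,"dy": 0.95,"dz": 0,"spin": 0}

```text
clock: 20.3
eef_pos: [0.5392, -0.1962, 0.4283]
tcp_rot: [[1.0, -0.001, -0.001], [-0.001, -1.0, 0.001], [-0.001, -0.001, -1.0]]
force: [1.2, 0.5, -0.8]
opening: 0.0869
finger_force: 0.0
```

>>> jog_arm:
  series:
    - {"dx": 0.2,"dy": 0.6,"dz": 0.4,"spin": 0}
    - {"dx": 0,"dy": 0,"dz": 0.9,"spin": 0}
    - {"dx": 0,"dy": 0,"dz": 0.9,"spin": 0}
    - {"dx": 0,"dy": 0,"dz": 0.4,"spin": 0}
    - {"dx": 0,"dy": 0,"dz": 0,"spin": 0}

```text
clock: 20.72
eef_pos: [0.5455, -0.2177, 0.3199]
tcp_rot: [[1.0, -0.001, -0.009], [-0.001, -1.0, 0.006], [-0.009, -0.006, -1.0]]
force: [-0.4, 0.1, 0.1]
opening: 0.0869
finger_force: 0.0
```

```bash
python3 leaf.py w17
```

```text
20.7667 [ 0.54645503 -0.21802577  0.32241235] yaw -0.03717719808894148
plate 4998.5 [329. 163.] [112.  48.] 90.0 [[0.6289, -0.2049], [0.6288, -0.2514], [0.5145, -0.2551], [0.5145, -0.2036]]
plate 3376.0 [487. 158.] [ 47. 127.] 20.854459762573242 [[0.5256, -0.3489], [0.6436, -0.3785], [0.6282, -0.4235], [0.5066, -0.3986]]
grip 869.5 [330. 172.] [17. 57.] 0.0 [[0.5464, -0.2211], [0.5966, -0.2209], [0.5966, -0.2354], [0.5464, -0.2363]]
grip 2084.5 [502. 161.] [42. 60.] 22.249025344848633 [[0.565, -0.3512], [0.6121, -0.3636], [0.5991, -0.3984], [0.5506, -0.3877]]
```

The bar is square; its centre is at (0.570, -0.228).

>>> jog_arm:
  series:
    - {"dx": 0.12,"dy": 0.26,"dz": 0.8,"spin": 0}
    - {"dx": 0,"dy": 0,"dz": 0.9,"spin": 0}
    - {"dx": 0,"dy": 0,"dz": 0.9,"spin": 0}
    - {"dx": 0,"dy": 0,"dz": 0.5,"spin": 0}
    - {"dx": 0,"dy": 0,"dz": 0,"spin": 0}

```text
clock: 21.18
eef_pos: [0.5514, -0.2281, 0.1983]
tcp_rot: [[1.0, -0.0, -0.005], [-0.0, -1.0, 0.003], [-0.005, -0.003, -1.0]]
force: [-0.0, 0.0, -0.3]
opening: 0.0869
finger_force: 0.0
```

>>> jog_arm:
  series:
    - {"dx": 0,"dy": 0,"dz": 0,"spin": 0}
    - {"dx": 0,"dy": 0,"dz": 0,"spin": 0}
    - {"dx": 0,"dy": 0,"dz": 0,"spin": 0}
    - {"dx": 0,"dy": 0,"dz": 0,"spin": 0}
    - {"dx": 0,"dy": 0,"dz": 0,"spin": 0}
  fingers: 1
  force: 3

```text
clock: 21.6
eef_pos: [0.5526, -0.229, 0.2027]
tcp_rot: [[1.0, -0.0, 0.003], [-0.0, -1.0, -0.002], [0.003, 0.002, -1.0]]
force: [-0.6, 1.0, -0.5]
opening: 0.0616
finger_force: 0.0
```

>>> jog_arm:
  series:
    - {"dx": 0,"dy": 0,"dz": 0,"spin": 0}
    - {"dx": 0,"dy": 0,"dz": 0,"spin": 0}
    - {"dx": 0,"dy": 0,"dz": 0,"spin": 0}
    - {"dx": 0,"dy": 0,"dz": 0,"spin": 0}
    - {"dx": 0,"dy": 0,"dz": 0,"spin": 0}

```text
clock: 22.02
eef_pos: [0.5521, -0.2287, 0.2009]
tcp_rot: [[1.0, -0.0, -0.0], [-0.0, -1.0, 0.0], [-0.0, -0.0, -1.0]]
force: [-0.3, 0.7, 0.1]
opening: 0.0283
finger_force: 0.0
```

>>> jog_arm:
  series:
    - {"dx": 0,"dy": 0,"dz": 0,"spin": 0}
    - {"dx": 0,"dy": 0,"dz": 0,"spin": 0}
    - {"dx": 0,"dy": 0,"dz": 0,"spin": 0}

```text
clock: 22.27
eef_pos: [0.5521, -0.2287, 0.2008]
tcp_rot: [[1.0, -0.0, -0.0], [-0.0, -1.0, 0.0], [-0.0, -0.0, -1.0]]
force: [-0.3, -0.3, -0.3]
opening: 0.0159
finger_force: 3.0
```

>>> jog_arm:
  series:
    - {"dx": 0,"dy": 0,"dz": -0.3,"spin": 0}
    - {"dx": 0,"dy": 0,"dz": -0.6,"spin": 0}
    - {"dx": 0,"dy": 0,"dz": -0.8,"spin": 0}
    - {"dx": 0,"dy": 0,"dz": -0.8,"spin": 0}
    - {"dx": 0,"dy": 0,"dz": 0,"spin": 0}

```text
clock: 22.68
eef_pos: [0.5539, -0.2297, 0.3076]
tcp_rot: [[1.0, -0.0, 0.01], [-0.0, -1.0, -0.007], [0.01, 0.007, -1.0]]
force: [0.6, -0.4, -1.8]
opening: 0.0157
finger_force: 3.0
```

```bash
python3 tilt.py w18
```

```text
22.6833 [ 0.5539 -0.2297  0.3076] [ 0.6 -0.4 -1.8] 0.015704026318309198 [[185, 0, 31, 21], [431, 114, 79, 121], [280, 148, 73, 87]]
```

leaf_round has already tipped on lifting (tip row 148). Working out the tilt from the tip row.

```bash
python3 - <<'E'
from tilt import *
from scipy.optimize import brentq
for row in(148,):
  for a in(-.0175,-.014): 
    t=brentq(lambda t:front((t,a,.0368),.048,.060)[1]-row,-.2,1.2); print(a,np.degrees(t), 'width at arc centre', front((t,a,.0368),.048,.036)[0],'row',front((t,a,.0368),.048,.036)[1],'at bar',front((t,a,.0368),.048,.0)[0],front((t,a,.0368),.048,.0)[1])
d=ld('w18'); hsv=cv2.cvtColor(d['bgr'],cv2.COLOR_BGR2HSV); m=cv2.inRange(hsv,(0,0,100),(180,60,255))
for r in (150,155,160,165,170,180,190,200,210,220,230): q=np.flatnonzero(m[r,270:365])+270; print(r,q.min(),q.max(),q.max()-q.min()+1)
E
```

```text
-0.0175 28.728481038756858 width at arc centre 69.47243604186194 row 180.07393551812606 at bar 72.76970578208761 231.99053581194545
-0.014 25.447351419274476 width at arc centre 70.65411981799993 row 181.42611030493796 at bar 73.2707147403247 234.66002065203656
150 303 329 27
155 294 337 44
160 289 343 55
165 286 346 61
170 284 348 65
180 282 350 69
190 282 350 69
200 282 350 69
210 281 351 71
220 281 351 71
230 280 352 73
```

The widths (69 at row 180, 73 at row 230) match a tilt of 28.7° with the grasp at -17.5 mm. I'll firm the grip and carry it to the cove standoff.

>>> jog_arm:
  series:
    - {"dx": 0,"dy": 0,"dz": -0.3,"spin": -0.6}
    - {"dx": 0,"dy": 0,"dz": -0.7,"spin": -1}
    - {"dx": 0,"dy": 0,"dz": -0.9,"spin": -1}
    - {"dx": 0,"dy": 0,"dz": -0.9,"spin": 0}
    - {"dx": 0,"dy": 0,"dz": -0.2,"spin": 0}
  force: 10

```text
clock: 23.15
eef_pos: [0.553, -0.2292, 0.4257]
tcp_rot: [[0.984, 0.18, 0.007], [0.18, -0.984, -0.005], [0.006, 0.006, -1.0]]
force: [0.7, 0.1, -1.2]
opening: 0.0157
finger_force: 10.0
```

>>> jog_arm:
  series:
    - {"dx": 0.15,"dy": -0.7,"dz": 0,"spin": 0}
    - {"dx": 0.2,"dy": -0.95,"dz": 0,"spin": 0}
    - {"dx": 0.2,"dy": -0.95,"dz": 0,"spin": 0}
    - {"dx": 0.2,"dy": -0.95,"dz": 0,"spin": 0}
    - {"dx": 0.2,"dy": -0.95,"dz": 0,"spin": 0}

```text
clock: 23.57
eef_pos: [0.556, -0.0432, 0.419]
tcp_rot: [[0.984, 0.179, -0.004], [0.179, -0.984, 0.001], [-0.004, -0.002, -1.0]]
force: [0.1, 0.6, -2.3]
opening: 0.0157
finger_force: 10.0
```

>>> jog_arm:
  series:
    - {"dx": 0,"dy": 0,"dz": 0.3,"spin": 0}
    - {"dx": 0,"dy": 0,"dz": 0,"spin": 0}
    - {"dx": 0,"dy": 0,"dz": 0,"spin": 0}

```text
clock: 23.82
eef_pos: [0.5564, -0.0444, 0.4071]
tcp_rot: [[0.983, 0.181, -0.004], [0.181, -0.983, 0.001], [-0.004, -0.001, -1.0]]
force: [-0.1, -0.2, -2.2]
opening: 0.0156
finger_force: 10.0
```

```bash
python3 rel.py 28.7 -17.5 36.8 36 1; python3 tilt.py w19; python3 - <<'E'
from h import *
d=ld('w19');g=cv2.cvtColor(d['bgr'],cv2.COLOR_BGR2GRAY)
q=np.load('former.npy'); exec(open('fit.py').read().split("if __name__")[0].split('d=ld')[0])
exec('def F'+open('fit.py').read().split('def F')[1].split('def res')[0]); R,p=F(q)
print([np.round(proj(d,p+R@(np.array(m)/1e3)),1) for m in((-19,-24.5,100),(-19,-65.5,100),(-19,-24.5,0),(-19,-65.5,0))])
cv2.imwrite('pics/w19c.png',cv2.resize(d['bgr'][0:240,180:460],(700,600)))
E
```

```text
23.8167 tcp [ 0.5564 -0.0444  0.4071] F [-0.1 -0.2 -2.2] arc in target frame mm [-53.6   2.8   0.4] yaw err 0.050593764389011184
23.8167 [ 0.5564 -0.0444  0.4071] [-0.1 -0.2 -2.2] 0.015598788857272134 [[0, 0, 22, 32], [12, 0, 46, 45], [116, 0, 268, 149], [409, 0, 44, 69], [280, 148, 73, 87], [526, 167, 71, 68], [23, 183, 47, 43]]
[array([287.7,  45.1]), array([355.7,  45.1]), array([298. , 130.9]), array([341.7, 131. ])]
```

View pics/w19c.png

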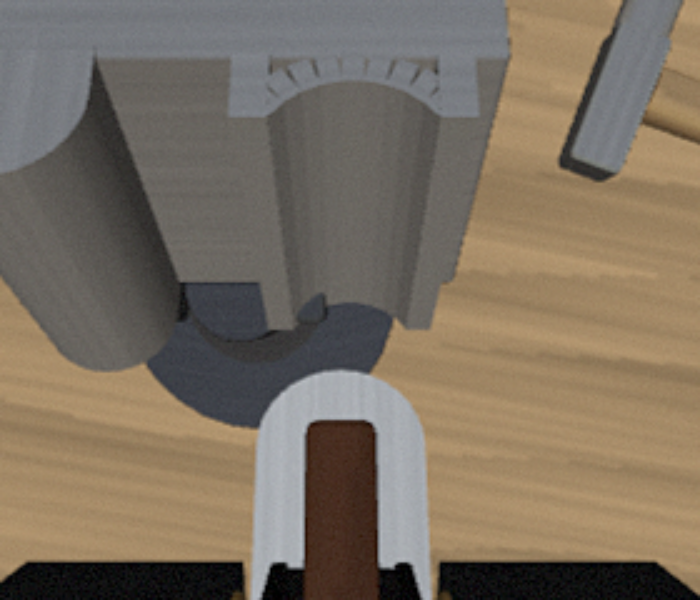

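In the crop the cove is centred at about column 345 and the leaf at 340, so the leaf sits 3–4 mm to the left. The rims match the fitted former to 1 px. I'll correct and close in.

>>> jog_arm:
  series:
    - {"dx": 0.3,"dy": 0.08,"dz": 0.18,"spin": 0}
    - {"dx": 0.3,"dy": 0,"dz": 0.18,"spin": 0}
    - {"dx": 0.2,"dy": 0,"dz": 0.12,"spin": 0}
    - {"dx": 0.1,"dy": 0,"dz": 0.06,"spin": 0}
    - {"dx": 0,"dy": 0,"dz": 0,"spin": 0}
  force: 7

```text
clock: 24.28
eef_pos: [0.5938, -0.042, 0.3863]
tcp_rot: [[0.984, 0.18, -0.001], [0.18, -0.984, 0.0], [-0.001, -0.001, -1.0]]
force: [-0.4, -0.1, -2.1]
opening: 0.0157
finger_force: 7.0
```

>>> jog_arm:
  series:
    - {"dx": 0,"dy": 0,"dz": 0,"spin": 0}
    - {"dx": 0,"dy": 0,"dz": 0,"spin": 0}

```text
clock: 24.45
eef_pos: [0.5927, -0.0416, 0.3873]
tcp_rot: [[0.984, 0.18, -0.001], [0.18, -0.984, 0.0], [-0.001, -0.0, -1.0]]
force: [-0.8, 0.5, -2.6]
opening: 0.0162
finger_force: 7.0
```

```bash
python3 rel.py 28.7 -17.5 36.8 36 1
```

```text
24.45 tcp [ 0.5927 -0.0416  0.3873] F [-0.8  0.5 -2.6] arc in target frame mm [-12.4  -1.    2.3] yaw err -0.015319916554406086
```

>>> jog_arm:
  series:
    - {"dx": 0.05,"dy": -0.01,"dz": 0.035,"spin": 0}
    - {"dx": 0.05,"dy": 0,"dz": 0.03,"spin": 0}
    - {"dx": 0.05,"dy": 0,"dz": 0.03,"spin": 0}
    - {"dx": 0,"dy": 0,"dz": 0,"spin": 0}
    - {"dx": 0,"dy": 0,"dz": 0,"spin": 0}

```text
clock: 24.87
eef_pos: [0.5989, -0.0399, 0.3835]
tcp_rot: [[0.984, 0.18, -0.0], [0.18, -0.984, -0.0], [-0.0, 0.0, -1.0]]
force: [-0.1, -0.3, -2.1]
opening: 0.0161
finger_force: 7.0
```

>>> jog_arm:
  series:
    - {"dx": 0.05,"dy": 0,"dz": 0.03,"spin": 0}
    - {"dx": 0,"dy": 0,"dz": 0,"spin": 0}
    - {"dx": 0,"dy": 0,"dz": 0,"spin": 0}

```text
clock: 25.12
eef_pos: [0.6009, -0.0396, 0.3823]
tcp_rot: [[0.984, 0.18, -0.0], [0.18, -0.984, 0.0], [-0.0, -0.0, -1.0]]
force: [-0.2, 0.1, -1.7]
opening: 0.016
finger_force: 7.0
```

```bash
python3 rel.py 28.7 -17.5 36.8 36 1
```

```text
25.1167 tcp [ 0.6009 -0.0396  0.3823] F [-0.2  0.1 -1.7] arc in target frame mm [-2.6 -0.5  2.3] yaw err -0.003467483865209035
```

No contact yet (arc at -2.6 mm), so I'll keep creeping.

>>> jog_arm:
  series:
    - {"dx": 0.05,"dy": 0,"dz": 0.03,"spin": 0}
    - {"dx": 0,"dy": 0,"dz": 0,"spin": 0}
    - {"dx": 0,"dy": 0,"dz": 0,"spin": 0}

```text
clock: 25.37
eef_pos: [0.6023, -0.0392, 0.3812]
tcp_rot: [[0.984, 0.18, -0.002], [0.18, -0.984, 0.0], [-0.002, -0.001, -1.0]]
force: [-3.2, -0.2, 0.7]
opening: 0.0161
finger_force: 7.0
```

>>> jog_arm:
  series:
    - {"dx": 0.03,"dy": 0,"dz": 0.02,"spin": 0}
    - {"dx": 0,"dy": 0,"dz": 0,"spin": 0}
    - {"dx": 0,"dy": 0,"dz": 0,"spin": 0}

```text
clock: 25.62
eef_pos: [0.603, -0.039, 0.3809]
tcp_rot: [[0.984, 0.181, -0.003], [0.181, -0.984, -0.0], [-0.003, -0.0, -1.0]]
force: [-5.8, 0.5, 4.7]
opening: 0.0158
finger_force: 7.0
```

>>> jog_arm:
  series:
    - {"dx": 0.03,"dy": 0,"dz": 0.02,"spin": 0}
    - {"dx": 0,"dy": 0,"dz": 0,"spin": 0}
    - {"dx": 0,"dy": 0,"dz": 0,"spin": 0}
    - {"dx": 0,"dy": 0,"dz": 0,"spin": 0}

```text
clock: 25.95
eef_pos: [0.604, -0.0388, 0.3803]
tcp_rot: [[0.984, 0.181, -0.004], [0.181, -0.984, -0.0], [-0.004, -0.0, -1.0]]
force: [-6.7, 0.0, 5.8]
opening: 0.016
finger_force: 7.0
```

```bash
python3 rel.py 28.7 -17.5 36.8 36 1
```

```text
25.95 tcp [ 0.604  -0.0388  0.3803] F [-6.7  0.   5.8] arc in target frame mm [ 1.2 -0.3  2.3] yaw err 0.012422914488188974
```

Contact came at arc x ≈ +0.5 mm, just where it should, and builds to about 10 N. I'll hold a moment, then back off.

>>> jog_arm:
  series:
    - {"dx": 0,"dy": 0,"dz": 0,"spin": 0}
    - {"dx": 0,"dy": 0,"dz": 0,"spin": 0}
    - {"dx": 0,"dy": 0,"dz": 0,"spin": 0}
    - {"dx": 0,"dy": 0,"dz": 0,"spin": 0}
    - {"dx": 0,"dy": 0,"dz": 0,"spin": 0}

```text
clock: 26.37
eef_pos: [0.604, -0.0388, 0.3803]
tcp_rot: [[0.984, 0.181, -0.004], [0.181, -0.984, -0.0], [-0.004, -0.0, -1.0]]
force: [-6.8, -0.7, 6.5]
opening: 0.0157
finger_force: 7.0
```

>>> jog_arm:
  series:
    - {"dx": -0.15,"dy": 0,"dz": -0.1,"spin": 0}
    - {"dx": -0.5,"dy": 0,"dz": -0.3,"spin": 0}
    - {"dx": -0.7,"dy": 0,"dz": -0.6,"spin": 0}
    - {"dx": -0.8,"dy": 0,"dz": -0.6,"spin": 0}
    - {"dx": 0,"dy": 0,"dz": 0,"spin": 0}
  force: 10

```text
clock: 26.78
eef_pos: [0.5172, -0.0545, 0.4472]
tcp_rot: [[0.984, 0.18, 0.003], [0.18, -0.984, -0.002], [0.002, 0.002, -1.0]]
force: [-0.4, 1.3, -2.6]
opening: 0.0157
finger_force: 10.0
```

```bash
python3 tilt.py w20; python3 - <<'E'
from tilt import *
from scipy.optimize import brentq
for row in(148,150,152,154,156): print(row,np.degrees(brentq(lambda t:front((t,-.0175,.0368),.048,.060)[1]-row,-.2,1.2)))
E
```

```text
26.7833 [ 0.5172 -0.0545  0.4472] [-0.4  1.3 -2.6] 0.01566989939076197 [[152, 0, 86, 108], [232, 0, 63, 93], [302, 0, 28, 86], [336, 0, 28, 94], [397, 0, 34, 43], [507, 136, 66, 81], [38, 153, 46, 76], [280, 152, 73, 83]]
148 28.728481038756858
150 30.092732120037446
152 31.44698057712554
154 32.79186508608893
156 34.127962897496914
```

The leaf squared itself to 31.4° against the cove. Now to the tray's free side.

>>> jog_arm:
  series:
    - {"dx": 0,"dy": 0,"dz": 0,"spin": 1}
    - {"dx": 0,"dy": 0,"dz": 0,"spin": 1}
    - {"dx": 0,"dy": 0,"dz": 0,"spin": 1}
    - {"dx": -0.1,"dy": -0.45,"dz": 0,"spin": 0.7}
    - {"dx": -0.22,"dy": -0.85,"dz": 0,"spin": 0}

```text
clock: 27.25
eef_pos: [0.513, -0.0038, 0.4431]
tcp_rot: [[0.997, -0.083, 0.004], [-0.083, -0.997, -0.002], [0.004, 0.002, -1.0]]
force: [0.7, 0.9, -2.4]
opening: 0.0159
finger_force: 10.0
```

>>> jog_arm:
  series:
    - {"dx": -0.25,"dy": -0.95,"dz": 0,"spin": 0}
    - {"dx": -0.25,"dy": -0.95,"dz": 0,"spin": 0}
    - {"dx": -0.25,"dy": -0.95,"dz": 0,"spin": 0}
    - {"dx": -0.25,"dy": -0.95,"dz": 0,"spin": 0}
    - {"dx": -0.25,"dy": -0.95,"dz": 0,"spin": 0}

```text
clock: 27.67
eef_pos: [0.4759, 0.1937, 0.443]
tcp_rot: [[0.997, -0.077, 0.002], [-0.077, -0.997, 0.001], [0.002, -0.001, -1.0]]
force: [0.3, -0.6, -2.4]
opening: 0.0158
finger_force: 10.0
```

>>> jog_arm:
  series:
    - {"dx": -0.25,"dy": -0.95,"dz": 0,"spin": 0}
    - {"dx": -0.25,"dy": -0.95,"dz": 0,"spin": 0}
    - {"dx": -0.25,"dy": -0.95,"dz": 0,"spin": 0}
    - {"dx": -0.25,"dy": -0.95,"dz": 0,"spin": 0}
    - {"dx": -0.25,"dy": -0.95,"dz": 0,"spin": 0}

```text
clock: 28.08
eef_pos: [0.4403, 0.3875, 0.4427]
tcp_rot: [[0.997, -0.077, 0.001], [-0.077, -0.997, 0.001], [0.001, -0.001, -1.0]]
force: [0.4, -0.2, -1.4]
opening: 0.0156
finger_force: 10.0
```

>>> jog_arm:
  series:
    - {"dx": 0,"dy": 0,"dz": 0.5,"spin": 0}
    - {"dx": 0,"dy": 0,"dz": 0.9,"spin": 0}
    - {"dx": 0,"dy": 0,"dz": 0.9,"spin": 0}
    - {"dx": 0,"dy": 0,"dz": 0.8,"spin": 0}
    - {"dx": 0,"dy": 0,"dz": 0.4,"spin": 0}

```text
clock: 28.5
eef_pos: [0.4395, 0.385, 0.2986]
tcp_rot: [[0.997, -0.077, -0.005], [-0.077, -0.997, -0.002], [-0.005, 0.003, -1.0]]
force: [-1.0, -0.6, -1.7]
opening: 0.0156
finger_force: 10.0
```

>>> jog_arm:
  series:
    - {"dx": 0,"dy": 0,"dz": 0.4,"spin": 0}
    - {"dx": 0,"dy": 0,"dz": 0,"spin": 0}
    - {"dx": 0,"dy": 0,"dz": 0,"spin": 0}

```text
clock: 28.75
eef_pos: [0.4407, 0.3853, 0.2861]
tcp_rot: [[0.997, -0.077, -0.001], [-0.077, -0.997, -0.001], [-0.001, 0.001, -1.0]]
force: [-0.0, 0.2, -1.6]
opening: 0.0155
finger_force: 10.0
```

```bash
python3 leaf.py w21
```

```text
28.8 [0.4410647  0.38542205 0.28738755] yaw -4.416332287011159
plate 2808.5 [395. 188.] [61. 70.] 90.0 [[0.4778, 0.3429], [0.473, 0.2803], [0.4152, 0.279], [0.4203, 0.3451]]
plate 2674.0 [316. 186.] [67. 70.] 90.0 [[0.4886, 0.413], [0.4838, 0.3507], [0.4209, 0.3536], [0.426, 0.4198]]
grip 584.0 [402. 206.] [25. 31.] 90.0 [[0.454, 0.3304], [0.4522, 0.3067], [0.4319, 0.3064], [0.4338, 0.3307]]
grip 1237.5 [316. 196.] [47. 28.] 90.0 [[0.4759, 0.3932], [0.4743, 0.3722], [0.4372, 0.3746], [0.4389, 0.3966]]
```

leaf_hollow's edge is at y ≈ 0.343–0.353 and this leaf's will be at about 0.365, so there is a clear gap. I'll touch down and roll it flat.

>>> jog_arm:
  series:
    - {"dx": -0.15,"dy": -0.12,"dz": 0.4,"spin": 0}
    - {"dx": 0,"dy": 0,"dz": 0.4,"spin": 0}
    - {"dx": 0,"dy": 0,"dz": 0.25,"spin": 0}
    - {"dx": 0,"dy": 0,"dz": 0,"spin": 0}
    - {"dx": 0,"dy": 0,"dz": 0,"spin": 0}
  force: 4

```text
clock: 29.22
eef_pos: [0.4353, 0.3903, 0.2461]
tcp_rot: [[0.997, -0.077, 0.001], [-0.077, -0.997, 0.001], [0.001, -0.001, -1.0]]
force: [-0.1, 0.4, -1.4]
opening: 0.0158
finger_force: 4.0
```

>>> jog_arm:
  series:
    - {"dx": -0.06,"dy": 0,"dz": 0.1,"spin": 0}
    - {"dx": -0.06,"dy": 0,"dz": 0.1,"spin": 0}
    - {"dx": -0.07,"dy": 0,"dz": 0.1,"spin": 0}
    - {"dx": -0.07,"dy": 0,"dz": 0.1,"spin": 0}
    - {"dx": 0,"dy": 0,"dz": 0,"spin": 0}

```text
clock: 29.63
eef_pos: [0.4236, 0.3909, 0.2289]
tcp_rot: [[0.997, -0.076, -0.001], [-0.076, -0.997, -0.001], [-0.001, 0.001, -1.0]]
force: [0.2, 1.3, -1.9]
opening: 0.016
finger_force: 4.0
```

```bash
python3 tilt.py w22
```

```text
29.6333 [0.4236 0.3909 0.2289] [ 0.2  1.3 -1.9] 0.016036799206030745 [[279, 133, 75, 102], [378, 141, 95, 84]]
```

>>> jog_arm:
  series:
    - {"dx": -0.09,"dy": 0,"dz": 0.12,"spin": 0}
    - {"dx": -0.09,"dy": 0,"dz": 0.12,"spin": 0}
    - {"dx": -0.09,"dy": 0,"dz": 0.12,"spin": 0}
    - {"dx": -0.08,"dy": 0,"dz": 0.12,"spin": 0}
    - {"dx": 0,"dy": 0,"dz": 0.07,"spin": 0}

```text
clock: 30.1
eef_pos: [0.4098, 0.392, 0.207]
tcp_rot: [[0.997, -0.077, -0.001], [-0.077, -0.997, -0.001], [-0.001, 0.001, -1.0]]
force: [-0.5, -0.0, 6.4]
opening: 0.016
finger_force: 4.0
```

>>> jog_arm:
  series:
    - {"dx": 0,"dy": 0,"dz": 0.04,"spin": 0}
    - {"dx": 0,"dy": 0,"dz": 0.02,"spin": 0}
    - {"dx": 0,"dy": 0,"dz": 0,"spin": 0}

```text
clock: 30.35
eef_pos: [0.4103, 0.3919, 0.2052]
tcp_rot: [[0.997, -0.077, -0.001], [-0.077, -0.997, -0.001], [-0.001, 0.001, -1.0]]
force: [-2.1, -1.1, 2.5]
opening: 0.016
finger_force: 4.0
```

```bash
python3 tilt.py w23
```

```text
30.35 [0.4103 0.3919 0.2052] [-2.1 -1.1  2.5] 0.015998357889110214 [[276, 115, 81, 120], [387, 120, 111, 105]]
```

The leaf is flat (tip row 115). I'll release and lift clear.

>>> jog_arm:
  series:
    - {"dx": 0,"dy": 0,"dz": 0,"spin": 0}
    - {"dx": 0,"dy": 0,"dz": 0,"spin": 0}
    - {"dx": 0,"dy": 0,"dz": 0,"spin": 0}
    - {"dx": 0,"dy": 0,"dz": 0,"spin": 0}
    - {"dx": 0,"dy": 0,"dz": -0.3,"spin": 0}
  fingers: 0.25

```text
clock: 30.82
eef_pos: [0.4099, 0.3915, 0.2156]
tcp_rot: [[0.997, -0.077, -0.004], [-0.077, -0.997, -0.002], [-0.004, 0.003, -1.0]]
force: [-0.3, 0.1, 0.1]
opening: 0.0314
finger_force: 0.0
```

>>> jog_arm:
  series:
    - {"dx": 0,"dy": 0,"dz": -0.9,"spin": 0}
    - {"dx": 0,"dy": 0,"dz": -1,"spin": 0}
    - {"dx": 0,"dy": 0,"dz": -1,"spin": 0}
    - {"dx": 0,"dy": 0,"dz": -1,"spin": 0}
    - {"dx": 0,"dy": 0,"dz": -1,"spin": 0}

```text
clock: 31.23
eef_pos: [0.41, 0.3917, 0.416]
tcp_rot: [[0.997, -0.077, 0.0], [-0.077, -0.997, 0.0], [0.0, -0.0, -1.0]]
force: [1.1, 0.6, -0.1]
opening: 0.0327
finger_force: 0.0
```

>>> jog_arm:
  series:
    - {"dx": 0,"dy": 0,"dz": -0.2,"spin": 0}
    - {"dx": 0,"dy": 0,"dz": 0,"spin": 0}
    - {"dx": 0,"dy": 0,"dz": 0,"spin": 0}
    - {"dx": 0,"dy": 0,"dz": 0,"spin": 0}

```text
clock: 31.57
eef_pos: [0.4098, 0.3915, 0.4196]
tcp_rot: [[0.997, -0.077, -0.003], [-0.077, -0.997, -0.002], [-0.003, 0.002, -1.0]]
force: [0.2, 0.4, -0.4]
opening: 0.0328
finger_force: 0.0
```

```bash
python3 leaf.py w24
```

```text
31.6167 [0.40985868 0.3915654  0.4190972 ] yaw -4.42005473791919
plate 3526.0 [372. 165.] [46. 87.] 1.6365771293640137 [[0.3608, 0.3502], [0.4802, 0.341], [0.4738, 0.28], [0.3537, 0.2843]]
plate 2925.0 [315. 164.] [87. 36.] 90.0 [[0.4853, 0.4104], [0.4816, 0.363], [0.3623, 0.3704], [0.3663, 0.4216]]
plate 365.0 [13. 52.] [35. 26.] 90.0 [[0.6146, 0.7643], [0.6122, 0.7325], [0.5734, 0.7457], [0.5759, 0.7784]]
plate 220.0 [ 9. 22.] [25. 18.] 90.0 [[0.642, 0.7543], [0.6404, 0.7327], [0.614, 0.7419], [0.6157, 0.7639]]
grip 416.5 [315. 170.] [41. 12.] 90.0 [[0.4511, 0.3963], [0.45, 0.382], [0.3997, 0.3857], [0.4009, 0.4005]]
grip 568.5 [374. 169.] [17. 41.] 3.4682295322418213 [[0.3973, 0.3315], [0.4476, 0.3268], [0.4447, 0.3061], [0.3943, 0.3101]]
grip 7037.0 [ 38. 154.] [130.  75.] 90.0 [[0.5454, 0.7414], [0.5388, 0.6563], [0.3862, 0.7015], [0.3936, 0.7968]]
```

Both leaves lie full-length in the tray, with grips at (0.425,0.391) and (0.421,0.318) around the centre (0.422,0.353). Handing in.

```bash
python3 -c "
from plant import robot
print(robot.hand_in())"
```

```text
the job is handed in; nothing more can be done
None
```

I tried the hollow-ended leaf on the nose and the round-ended leaf in the cove, in that order, each held square for over 0.3 s at about 10 N. I then set both down flat in the tray and handed the job in at about 32 s; no verdict came back.

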